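# Weigh a jar by threading ring weights onto a balance

## Task

Weigh the closed jar on the counter balance: take steel ring weights from the board and thread them, one after another, over the upright spindle of the empty pan, each right down, until the pointer comes to rest between the two marks; then stop, and leave the rings you do not need lying on the board. The balance is delicate: feel for the spindle gently and never lean on the pan, do not drop rings onto it, and leave the jar and the other things on the desk undisturbed.

Things in the scene. Friction and masses are not known exactly. Their poses are not given: they have to be found in the camera images.
- balance: Grey equal-arm counter balance fixed to the desk: base 120 (x) x 310 (y) mm, 36 mm high; origin under its centre on the desk, z up. In its own frame the ring pan is centred at y = -110 mm and the jar pan at y = +110 mm. Between them stands a block (50 x 60 mm, 96 mm high) carrying a white plate (6 mm thick in x, 104 mm wide in y, top at 168 mm) with a pointer on each face and two black marks.
- ring_pan: Flat round steel pan, 100 mm across, 5 mm thick, no rim, always level; origin at the centre of its upper face, axes parallel to the balance's. Its face is 80 mm above the desk when level and moves vertically up to 24 mm either way. It is sprung: pushing it down takes about 0.25 N per mm, until it meets a hard stop at the bottom of its travel.
- swivel_axis (a point): Point on the pan's vertical centre line, 70 mm above its face, level with the top of the upright steel spindle (21 mm thick, 70 mm tall above the face, top flat, edge barely broken). The spindle is NOT here but 12 mm off centre, on a clamped flush swivel, in a direction 0 to 126 degrees to either side of the pan's +x axis; which is not reported, and stays the same throughout.
- pointer (a joint): Angle of the balance pointer in rad: 0 = upright, level. Negative = the jar side is heavier (jar pan low, tip leaning to the jar), positive = the ring side is heavier (tip leaning to the ring pan). Each ring on the spindle adds about 0.18 rad. The two marks are at -0.12 and +0.12. It settles in about half a second; pressing the ring pan also moves it (0.03 rad per mm of pan travel).
- ring0: One of four equal steel ring weights, lying flat: outside 48 mm, bore 24 mm, 14 mm high, 150 g; origin at the centre of its underside, z along the bore.
- ring1: Another ring weight, the same as ring0.
- ring2: Another ring weight, the same as ring0.
- ring3: Another ring weight, the same as ring0.
- board: Wooden board 190 x 190 mm, 12 mm thick, fixed to the desk, on which the four rings lie in two rows of two, about 104 mm apart; origin under its centre.
- jar: The closed glass jar to be weighed, 76 mm across, 110 mm tall, standing loose on the jar pan; of unknown mass, that of two or three rings to the nearest ring; origin at the centre of its underside.
- bottle: Bystander: closed white milk bottle, 64 mm across, 190 mm tall; origin under its centre.
- pen_pot: Bystander: black pen pot, 70 mm across, 90 mm tall with pens standing to 145 mm; origin under its centre.
- calculator: Bystander: desk calculator lying flat, 140 x 85 mm, 14 mm thick; origin under its centre.
There are look-alikes about, which are no part of the job. Several things have the shape of the jar; the one meant has the colours described above.

How it is judged:
By the outcome, as a careful person would: the job done as asked, in the order asked, and still so for the second after the job is handed in, with the robot touching nothing.
It also fails if it takes over 72 s, if anything falls off the work surface, if the arm or the gripper's body presses on something with over 40 N, if the wrist force passes 120 N, or if a joint passes its speed limit or range.

## Robot

A 7-joint arm with a two-finger parallel gripper is mounted at the origin on the work surface. World frame = base frame: x ahead of the robot, y to its left, z up, the work surface at z = 0. Lengths are in mm, angles in rad, forces in N, time in s.
With the tool pointing down it reaches from about 400 to 875 mm from the base axis. Payload 19.3 kg.
Tool frame: the origin (TCP) lies at the very end of the fingers, on their centre line; the grasp point (between the pads) lies 19 mm behind it; z points along the fingers, y is the direction in which the jaws open and shut (so a half turn about z gives the same grasp; the last joint's range is limited). The gripper opens to 85 mm and grips with 20 to 120 N. Pads are 22 mm wide; open, the fingers measure 114 mm over their backs; the gripper's body (76 mm by 85 mm) begins 54 mm behind the grasp point. The pads swing forward as they close: fully open they stand 13 mm farther back than shut.
Start: joints at [1.28, 0.521, -0.036, 1.599, 0.021, 1.021, -0.113], TCP at [136.853, -609.824, 231.291] pointing down, gripper open.
Joint ranges: [-2.91, 2.91], [-0.3, 2.13], [-1.5, 1.42], [0.17, 2.43], [-1.26, 4.41], [0.16, 1.93], [-2.52, 2.52]. Speed limits (rad/s): [1.89, 1.89, 2.39, 2.39, 3.01, 3.01, 3.01].

## Interface

Orientations are given as a unit quaternion [w, x, y, z].
In Python, from cell import read_state, grab_frame, hand_in gives the robot as it stands.
- The arm moves only by the tool arm_command, never from a script. Its argument "series" is a list of rows, each a list of 5 numbers: the opening, from 0 (shut) to 1 (fully open), then the shift along the tool's x, y, z in cm, then the turn about the tool's z in degrees. A call has 1 to 8 rows; each row is the pose to reach, as a shift and turn from the pose measured when the call began, along the tool's axes at that moment; what a row does not reach only later rows make up. A row lasts 1/8 s, in which the tool goes at most 62.5 mm and 10.7 degrees, less where a joint would pass 70% of its speed; a pose out of reach is approached as far as the arm can. A call with a gripper value outside its range is refused whole. The fingers move at their own pace and stop on an object; "force" is the grip in N (left out, the last holds). Time passes only in rows, so rows that repeat a pose let the fingers close. It gives the time, the measured TCP pose, the force and the opening at its end, in the units of the state.
- read_state(): the state, without advancing time (a new reading comes with each control period).
- grab_frame(name): name is "side" or "top" or "wrist"; returns a dict with "pixels" (420x560x3 uint8, red, green, blue), "K" (3x3 intrinsics, pixels), "R" (3x3) and "t" (3): a world point X has camera coordinates R X + t; the wrist camera has in their place "hand_eye" (4x4, takes a point from camera to tool coordinates, whose origin is the TCP and whose axes are the flange's). Camera axes: x right, y down, z forward; pixel columns grow to the right and rows downward; lengths in mm; the calibration is good to about 2 mm. The wrist camera is an equidistant fisheye: a pixel r from the principal point sees the ray r / f radians off the axis. A picture is of the moment at which its call begins: read the wrist's pose just before it. There is no depth.
- hand_in(): hands the job in, once; it reports no verdict.
The state is a dict: "t": time; "joint_pos": joint angles; "joint_vel": joint speeds; "joint_efforts": joint torques, N m; "position": TCP position; "ee_rot": TCP orientation; "ft_force": force on the tool from outside, world axes, zero at the start; "torque": the same for the moment, N m; "opening": opening from 0.0 (shut) to 1.0 (fully open).
Only numpy, scipy, OpenCV 4.12 (cv2) and the standard library are available. Lean on these libraries where they do the work, as an engineer would, in place of code of your own. Each camera call takes 0.05 s, during which the arm holds its last target.

## Working session

There is one attempt and no reset: what is moved stays moved. The work goes in short steps, Python scripts to look and compute and a tool call to move; the robot and the scene stay as the last step left them, time stands still between calls to the robot, and variables do not carry over. Pictures are saved under pics/ and viewed, and the job is handed in when it is done.

Besides the shell and the picture viewer there is one more tool, called after ">>>" in YAML: its name, and indented under it one key for each argument. arm_command: Moves the arm, as the interface text tells. Its arguments: {"type":"object","properties":{"series":{"type":"array","items":{"type":"array","items":{"type":"number"}}},"force":{"type":"number"}},"required":["series"]}

```bash
ls; mkdir -p pics; cat > h.py <<'E'
import numpy as np, cv2
from cell import read_state, grab_frame, hand_in
E
python3 - <<'E'
from h import *
s=read_state(); print({k:np.round(v,3).tolist() for k,v in s.items()})
for n in ["side","top","wrist"]:
    f=grab_frame(n); cv2.imwrite(f"pics/{n}0.png",f["pixels"][:,:,::-1])
    print(n,{k:np.round(v,4).tolist() for k,v in f.items() if k!="pixels"})
E
```

```text
pics
{'t': 0.0, 'joint_pos': [1.28, 0.522, -0.036, 1.6, 0.021, 1.021, -0.113], 'joint_vel': [0.001, -0.0, 0.0, 0.002, -0.001, 0.001, -0.001], 'joint_efforts': [0.0, -92.71, 1.979, -36.993, 0.018, 0.008, 0.0], 'position': [136.769, -609.512, 230.71], 'ee_rot': [-0.001, 0.994, 0.11, -0.0], 'ft_force': [0.174, 0.211, 0.128], 'torque': [-0.016, 0.011, 0.024], 'opening': 0.999}
side {'K': [[391.3762, 0.0, 283.4565], [0.0, 391.3762, 202.2627], [0.0, 0.0, 1.0]], 'R': [[0.9878, -0.1553, -0.0081], [-0.1162, -0.7023, -0.7023], [0.1034, 0.6947, -0.7118]], 't': [-555.8571, 155.8921, 939.6341]}
top {'K': [[433.9303, 0.0, 282.4659], [0.0, 433.9303, 208.0068], [0.0, 0.0, 1.0]], 'R': [[-0.0037, -1.0, 0.0092], [-0.9907, 0.0024, -0.136], [0.136, -0.0096, -0.9907]], 't': [12.849, 578.1324, 1229.8331]}
wrist {'K': [[325.1923, 0.0, 277.4619], [0.0, 325.1923, 208.8769], [0.0, 0.0, 1.0]], 'hand_eye': [[0.0009, -0.9514, -0.308, 76.9559], [1.0, 0.0009, 0.0001, 0.1539], [0.0002, -0.308, 0.9514, -141.8363], [0.0, 0.0, 0.0, 1.0]]}
```

View pics/top0.png

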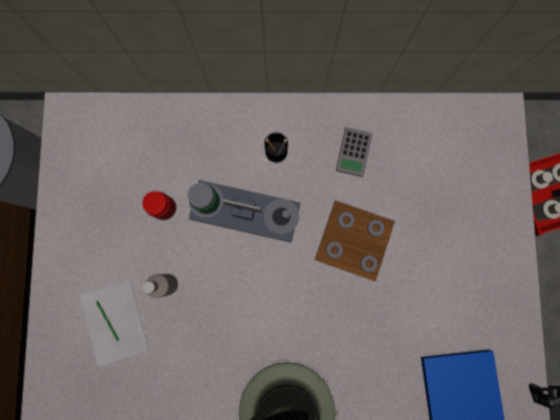

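View pics/side0.png

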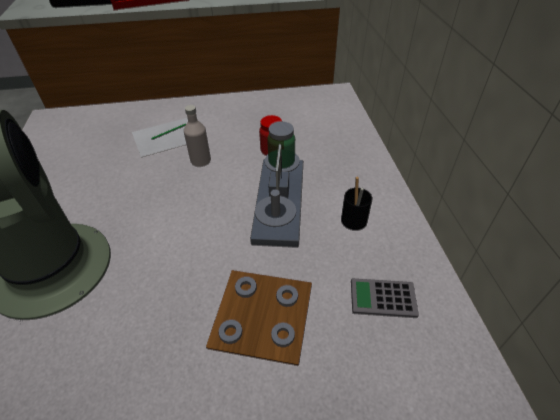

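View pics/wrist0.png

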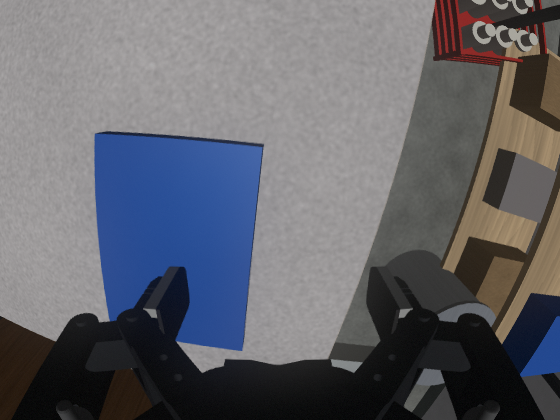

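The top view shows rings on the board at about (347,219), (376,227), (335,250) and (369,263). The jar, green-grey glass, is on the balance's left pan at (204,197), and the spindle is at about (284,214). Look-alikes are the red jar at (157,205), the white/red rings in a rack at (545,190) off the desk, and the bottle at (158,286). I'll check these in close crops.

```bash
python3 - <<'E'
import cv2,numpy as np
a=cv2.imread("pics/top0.png"); 
cv2.imwrite("pics/topc.png",cv2.resize(a[170:290,140:300+100],None,fx=3,fy=3,interpolation=cv2.INTER_CUBIC))
b=cv2.imread("pics/side0.png"); cv2.imwrite("pics/sidec.png",cv2.convertScaleAbs(cv2.resize(b[110:260,230:330],None,fx=4,fy=4,interpolation=cv2.INTER_CUBIC),alpha=1.5))
E
```

```text
(no output)
```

View pics/topc.png

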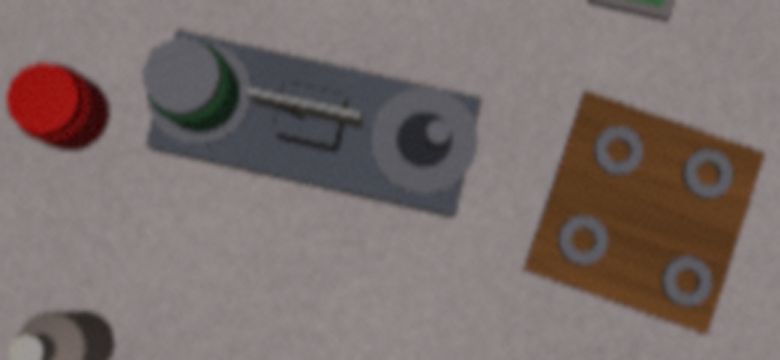

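View pics/sidec.png

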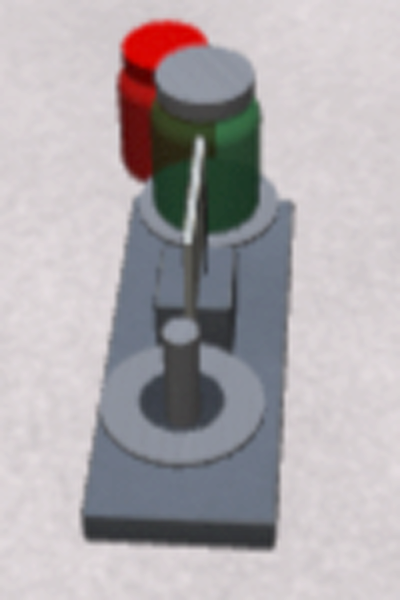

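```bash
cat >> h.py <<'E'
import json
CAM={"side":dict(K=[[391.3762,0,283.4565],[0,391.3762,202.2627],[0,0,1]],R=[[0.9878,-0.1553,-0.0081],[-0.1162,-0.7023,-0.7023],[0.1034,0.6947,-0.7118]],t=[-555.8571,155.8921,939.6341]),
"top":dict(K=[[433.9303,0,282.4659],[0,433.9303,208.0068],[0,0,1]],R=[[-0.0037,-1.0,0.0092],[-0.9907,0.0024,-0.136],[0.136,-0.0096,-0.9907]],t=[12.849,578.1324,1229.8331])}
HE=np.array([[0.0009,-0.9514,-0.308,76.9559],[1.0,0.0009,0.0001,0.1539],[0.0002,-0.308,0.9514,-141.8363],[0,0,0,1]])
KW=(325.1923,277.4619,208.8769)
def Rq(q):
    from scipy.spatial.transform import Rotation as R
    return R.from_quat([q[1],q[2],q[3],q[0]]).as_matrix()
def pix2plane(cam,u,v,z):
    c=CAM[cam];K=np.array(c["K"]);R=np.array(c["R"]);t=np.array(c["t"])
    o=-R.T@t; d=R.T@np.linalg.inv(K)@[u,v,1]; return o+d*(z-o[2])/d[2]
def proj(cam,X):
    c=CAM[cam];p=np.array(c["K"])@(np.array(c["R"])@X+np.array(c["t"]));return p[:2]/p[2]
def wray(u,v,s):
    f,cx,cy=KW; x,y=u-cx,v-cy; r=np.hypot(x,y)+1e-9; th=r/f
    d=np.array([np.sin(th)*x/r,np.sin(th)*y/r,np.cos(th)])
    R=Rq(s["ee_rot"]); o=R@HE[:3,3]+s["position"]; return o,R@HE[:3,:3]@d
def w2plane(u,v,s,z):
    o,d=wray(u,v,s); return o+d*(z-o[2])/d[2]
def wproj(X,s):
    f,cx,cy=KW; R=Rq(s["ee_rot"]); p=HE[:3,:3].T@(R.T@(np.asarray(X)-s["position"])-HE[:3,3])
    th=np.arctan2(np.hypot(p[0],p[1]),p[2]); n=np.hypot(p[0],p[1])+1e-9
    return np.array([cx+f*th*p[0]/n,cy+f*th*p[1]/n])
def todelta(target,s):  # cm in tool axes
    return Rq(s["ee_rot"]).T@(np.asarray(target)-s["position"])/10
def snap(name,tag):
    s=read_state(); f=grab_frame(name); cv2.imwrite(f"pics/{tag}.png",f["pixels"][:,:,::-1])
    s={k:np.asarray(v).tolist() for k,v in s.items()}; json.dump(s,open(f"pics/{tag}.json","w")); return f["pixels"][:,:,::-1],s
E
python3 - <<'E'
from h import *
P=lambda u,v,z:pix2plane("top",140+u/3,170+v/3,z).round(1)
for c in [(180,30),(480,98),(455,215),(148,148)]: print("bal",P(*c,36))
for c in [(619,151),(708,173),(583,241),(688,281)]: print("ring",P(*c,26))
for c in [(584,93),(763,153),(707,333),(526,268)]: print("board",P(*c,12))
for z in (92,98): print("pan",P(424,139,z),"sp",P(439,131,z+70))
print("red",P(45,95,110),"bottle",P(25,350,190), "jar",P(182,75,200-27))
print("pot",pix2plane("top",276,146,90), pix2plane("side",281,132,190),pix2plane("side",230+180/4,110+330/4,165))
print(Rq(read_state()["ee_rot"]).round(3))
E
```

```text
bal [662.7 254.4  36. ]
bal [594.4 -40.5  36. ]
bal [480.  -15.3  36. ]
bal [546.  282.8  36. ]
ring [ 542.9 -177.3   26. ]
ring [ 520.9 -264.2   26. ]
ring [ 454.9 -140.1   26. ]
ring [ 415.9 -241.3   26. ]
board [ 602.8 -145.8   12. ]
board [ 542.  -322.9   12. ]
board [ 365.6 -261.2   12. ]
board [429.2 -85.4  12. ]
pan [547.5  14.8  92. ] sp [546.3   2.1 162. ]
pan [546.8  14.9  98. ] sp [545.5   2.2 168. ]
red [587.  363.4 110. ] bottle [359.4 349.3 190. ] jar [594.8 226.6 173. ]
pot [750.47268916  29.42765188  90.        ] [587.71926874 189.54854461 190.        ] [544.54762806  -1.96359024 165.        ]
[[ 0.976  0.219 -0.   ]
 [ 0.219 -0.976  0.001]
 [-0.    -0.001 -1.   ]]
```

```bash
python3 - <<'E'
from h import *
s=read_state(); print(todelta((480,-200,180),s).round(2), wproj(s["position"],s))
E
```

```text
[ 42.46 -32.44   5.11] [277.06713029 268.722971  ]
```

>>> arm_command:
  series:
    - [1,4.5,-3.5,0.5,0]
    - [1,9,-7,1,0]
    - [1,13.5,-10.5,1.5,0]
    - [1,18,-14,2,0]
    - [1,22.5,-17.5,2.5,0]
    - [1,27,-21,3,0]
    - [1,31.5,-24.5,3.5,0]
    - [1,36,-27.5,4,0]

```text
t: 1.15
position: [428.7, -260.8, 191.0]
ee_rot: [-0.0, 0.994, 0.11, -0.0]
ft_force: [0.4, -1.5, 0.3]
opening: 0.994
```

>>> arm_command:
  series:
    - [1,3.2,-2.4,0.6,0]
    - [1,6.4,-4.7,1.1,0]
    - [1,6.4,-4.7,1.1,0]

```text
t: 1.52
position: [482.3, -198.2, 179.5]
ee_rot: [-0.001, 0.994, 0.112, -0.0]
ft_force: [-0.4, -0.5, -0.2]
opening: 1.003
```

```bash
python3 - <<'E'
from h import *
im,s=snap("wrist","w1"); print(s["position"],s["ft_force"],s["joint_pos"])
for c in [(543,-177),(521,-264),(455,-140),(416,-241)]: print(wproj((*c,26),s).round())
E
```

```text
[482.3221225431185, -198.1656651909989, 179.51106512846] [-0.43840270032495515, -0.47850541939364655, -0.1523034139078297] [0.41133630423676043, 0.42948323834254204, -0.17581615905403394, 1.9162127672954974, 0.09873656985306192, 0.8049788378015137, -1.1629155824679764]
[270. 121.]
[355. 167.]
[212. 204.]
[304. 261.]
```

View pics/w1.png

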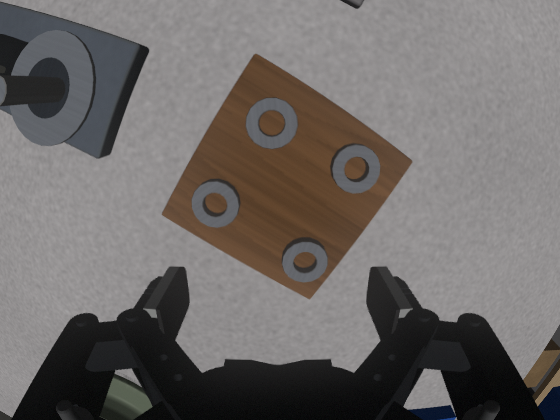

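```bash
cat >> h.py <<'E'
def ringfind(im,u,v,r=34):
    # grey (low saturation) blob near u,v on brown board
    x0,y0=int(u-r),int(v-r); c=im[y0:y0+2*r,x0:x0+2*r]
    hsv=cv2.cvtColor(c,cv2.COLOR_BGR2HSV); m=(hsv[:,:,1]<90).astype(np.uint8)
    n,l,st,ce=cv2.connectedComponentsWithStats(m); k=1+np.argmax(st[1:,4])
    cs,_=cv2.findContours((l==k).astype(np.uint8),cv2.RETR_EXTERNAL,cv2.CHAIN_APPROX_NONE)
    e=cv2.fitEllipse(max(cs,key=len)); return (e[0][0]+x0,e[0][1]+y0),e[1]
E
python3 - <<'E'
from h import *
im=cv2.imread("pics/w1.png"); s=json.load(open("pics/w1.json"))
for c in [(272,123),(356,168),(215,204),(305,260)]:
    e,ax=ringfind(im,*c); print(np.round(e,1),np.round(ax,1),w2plane(*e,s,22).round(1))
X=w2plane(*ringfind(im,272,123)[0],s,22)
print(todelta((X[0],X[1],14),read_state()))
E
```

```text
[271.3 122.7] [50.9 51.9] [ 542.  -178.5   22. ]
[355. 168.] [48.7 49.7] [ 519.3 -265.3   22. ]
[215.3 202.8] [48.  48.3] [ 455.3 -142.1   22. ]
[304.3 259.6] [44.8 45.9] [ 415.6 -241.8   22. ]
[ 6.40482676 -0.71179144 16.56491485]
```

>>> arm_command:
  series:
    - [1,3.2,-0.35,5,0]
    - [1,6.4,-0.7,10,0]
    - [1,6.4,-0.7,11,0]
    - [1,6.4,-0.7,11,0]

```text
t: 2.08
position: [540.9, -179.8, 69.4]
ee_rot: [-0.001, 0.994, 0.111, -0.001]
ft_force: [-0.4, -0.2, 0.9]
opening: 0.998
```

```bash
python3 - <<'E'
from h import *
im,s=snap("wrist","w2"); print(s["position"],s["ft_force"])
print(wproj((542,-178.5,26),s), wproj((542,-178.5,12),s))
E
```

```text
[540.8598983952415, -179.77757939868428, 69.4253226920514] [-0.3515513646387046, -0.1656963866348725, 0.9465279071294406]
[275.64261836 232.86249728] [275.7893674  224.75860307]
```

View pics/w2.png

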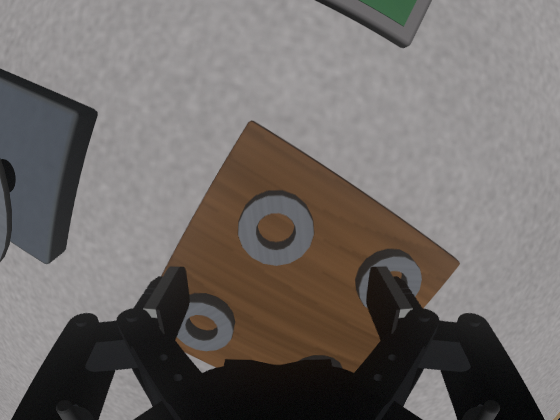

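>>> arm_command:
  series:
    - [1,0.2,-0.1,2.5,0]
    - [1,0.2,-0.1,4.5,0]
    - [1,0.2,-0.1,5.5,0]
    - [0.3,0.2,-0.1,5.5,0]
    - [0.3,0.2,-0.1,5.5,0]
    - [0.3,0.2,-0.1,5.5,0]
    - [0.3,0.2,-0.1,5.5,0]
  force: 30

```text
t: 3.0
position: [543.5, -178.8, 16.8]
ee_rot: [0.0, 0.994, 0.111, 0.0]
ft_force: [-1.7, 0.9, 11.8]
opening: 0.54
```

```bash
python3 - <<'E'
from h import *
im,s=snap("wrist","w3"); print(s["position"],s["ft_force"],s["opening"])
E
```

```text
[543.510363630302, -178.84766562824808, 16.79000087826406] [-1.7168409911507152, 0.9494082490672816, 11.758711630427158] 0.5399989733118438
```

View pics/w3.png

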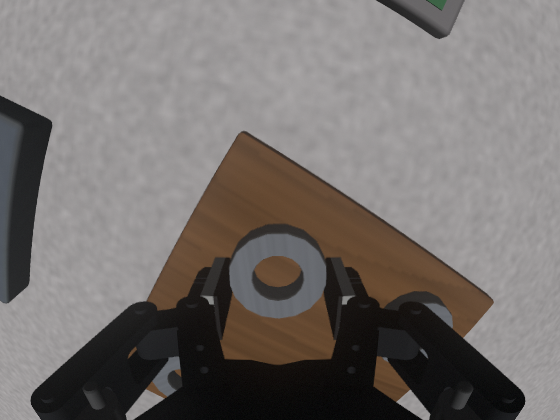

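>>> arm_command:
  series:
    - [0.62,0,0,-0.1,0]
    - [0.62,0,0,-0.3,0]
    - [0.62,0,0,-0.3,0]
    - [0.3,0,0,-0.3,0]
    - [0.3,0,0,-0.3,0]
    - [0.3,0,0,-0.3,0]
  force: 40

```text
t: 3.8
position: [543.7, -178.9, 20.4]
ee_rot: [0.0, 0.994, 0.111, 0.0]
ft_force: [-4.4, 1.8, 15.4]
opening: 0.522
```

>>> arm_command:
  series:
    - [0.3,0,0,-0.3,0]
    - [0.3,0,0,-0.6,0]
    - [0.3,0,0,-1.0,0]
    - [0.3,0,0,-1.0,0]

```text
t: 4.3
position: [543.8, -178.9, 30.7]
ee_rot: [0.0, 0.994, 0.111, 0.001]
ft_force: [0.9, -0.0, -1.7]
opening: 0.525
```

```bash
python3 - <<'E'
from h import *
im,s=snap("wrist","w4"); print(s["position"],s["ft_force"],s["opening"])
cv2.imwrite("pics/w4c.png",cv2.resize(im[190:350,160:400],None,fx=3,fy=3,interpolation=cv2.INTER_CUBIC))
E
```

```text
[543.7748662773017, -178.92197780350497, 30.71086865561324] [0.8799393872558374, -0.0447653616987983, -1.7164493077667355] 0.5247159214566892
```

View pics/w4c.png

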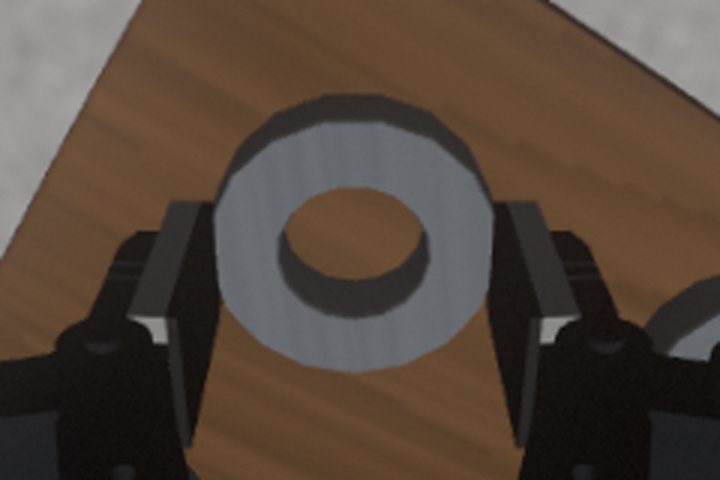

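>>> arm_command:
  series:
    - [0.3,0,0,-5,0]
    - [0.3,0,0,-10,0]
    - [0.3,0,-2,-15,0]
    - [0.3,0,-7,-17.4,0]
    - [0.3,-0.2,-12,-17.4,0]
    - [0.3,-0.4,-17,-17.4,0]
    - [0.3,-0.4,-17.6,-17.4,0]
    - [0.3,-0.4,-17.6,-17.4,0]

```text
t: 5.35
position: [500.9, -8.1, 204.4]
ee_rot: [0.0, 0.994, 0.111, 0.0]
ft_force: [1.0, -0.9, -0.7]
opening: 0.522
```

```bash
python3 - <<'E'
from h import *
im,s=snap("wrist","w5"); print(s["position"],s["ft_force"],s["opening"],s["t"])
im2,_=snap("side","s5")
cv2.imwrite("pics/s5c.png",cv2.convertScaleAbs(cv2.resize(im2[80:250,200:360],None,fx=3.5,fy=3.5,interpolation=cv2.INTER_CUBIC),alpha=1.5))
E
```

```text
[500.9312777443261, -8.090391535628395, 204.41731418647143] [1.0212732960609459, -0.8577440393577288, -0.674103227527181] 0.5216786867777474 5.35
```

View pics/w5.png

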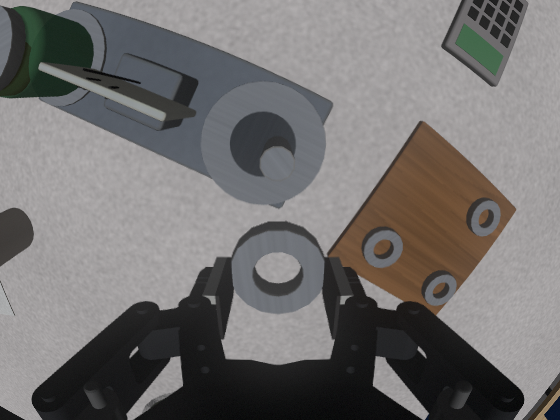

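View pics/s5c.png

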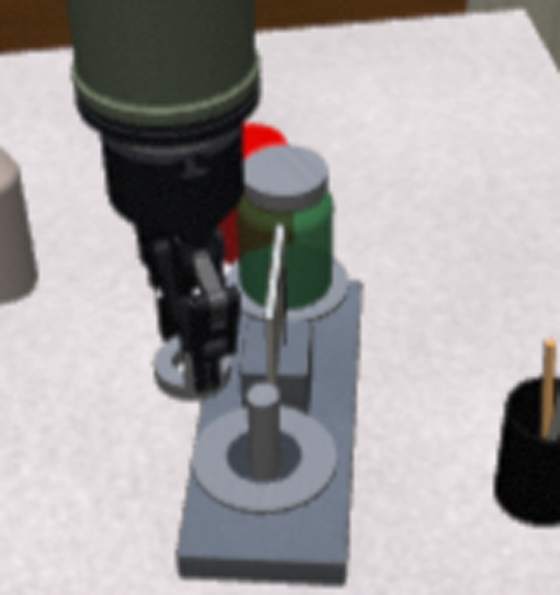

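```bash
python3 - <<'E'
from h import *
im=cv2.imread("pics/w5.png")
a=cv2.resize(im[60:340,190:350],None,fx=4,fy=4,interpolation=cv2.INTER_CUBIC)
cv2.imwrite("pics/w5c.png",cv2.resize(im[70:220,190:340],None,fx=4,fy=4,interpolation=cv2.INTER_CUBIC))
cv2.imwrite("pics/w5d.png",cv2.resize(im[210:330,210:350],None,fx=5,fy=5,interpolation=cv2.INTER_CUBIC))
E
```

```text
(no output)
```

View pics/w5c.png

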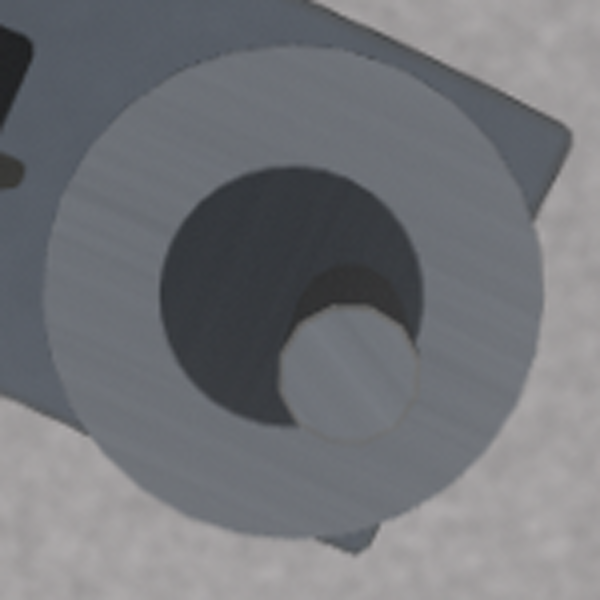

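View pics/w5d.png

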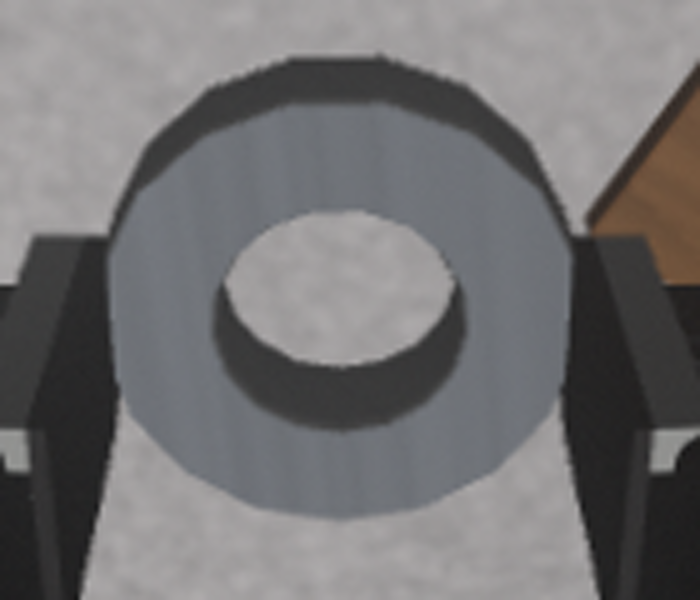

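```bash
cat >> h.py <<'E'
from scipy.optimize import least_squares
def fitc(specs,s,x0):
    # specs: list of (radius,dz,l,r,t,b) pixel extremes of horizontal circles; fit centre (world) of dz=0 circle
    a=np.linspace(0,2*np.pi,181)
    def res(p):
        o=[]
        for rad,dz,l,r,t,b in specs:
            q=np.array([wproj((p[0]+rad*np.cos(k),p[1]+rad*np.sin(k),p[2]+dz),s) for k in a])
            for val,w in ((q[:,0].min(),l),(q[:,0].max(),r),(q[:,1].min(),t),(q[:,1].max(),b)):
                if w is not None:o.append(val-w)
        return o
    f=least_squares(res,x0,diff_step=1e-3); return f.x,np.round(f.fun,1)
E
python3 - <<'E'
from h import *
s=json.load(open("pics/w5.json")); p=np.array(s["position"]); R=Rq(s["ee_rot"])
c=lambda l,r,t,b,o,k:(o[0]+l/k,o[0]+r/k,o[1]+t/k,o[1]+b/k)
ring,f=fitc([(24,0,*c(108,572,103,518,(210,210),5)),(12,0,*c(212,467,210,432,(210,210),5))],s,p+[0,0,5])
print("ring top",ring.round(1),f,"tool",(R.T@(ring-p)).round(1))
sp,f=fitc([(10.5,0,*c(279,419,303,440,(190,70),4))],s,[545,2,165]); print("sp",sp,f)
pan,f=fitc([(50,0,*c(45,543,45,537,(190,70),4))],s,[545,14,95]); print("pan",pan,f)
j,f=fitc([(10.5,0,*c(279,419,303,440,(190,70),4)),(50,-70,*c(45,543,45,537,(190,70),4))],s,[545,14,165]); print("shared z approx",f)
for z in (160,164,168): print(z,w2plane(277.2,162.9,s,z).round(1),w2plane(263.4,143,s,z-70).round(1), w2plane(190+292/4,70+296/4,s,z-70).round(1))
E
```

```text
ring top [497.3  -9.4 204. ] [-1.4  1.3 -0.1 -0.1  1.6 -1.5  1.5 -1.4] tool [-3.8  0.4  0.4]
sp [543.32213754   1.43640035 153.25973456] [ 0. -0. -0.  0.]
pan [544.9116173   13.38731476  88.50676368] [ 0. -0. -0.  0.]
shared z approx [-7.  -6.  -2.4 -1.3  9.1  9.2  2.6  2.6]
160 [544.5   1.7 160. ] [546.   13.2  90. ] [545.1  13.4  90. ]
164 [545.2   1.9 164. ] [546.4  13.2  94. ] [545.6  13.3  94. ]
168 [545.9   2.  168. ] [546.9  13.1  98. ] [546.1  13.2  98. ]
```

```bash
python3 - <<'E'
from h import *
s=json.load(open("pics/w5.json")); p=np.array(s["position"]); R=Rq(s["ee_rot"])
c=lambda l,r,t,b:tuple(None if v is None else 210+v/5 for v in (l,r,t,b))
a=np.linspace(0,2*np.pi,121)
def model(q,zfix=None):
    x,y,e=q[0],q[1],q[2]; z=q[3] if zfix is None else zfix
    o=[]
    for rad,dz,ws in [(24-e,0,c(108,572,103,518)),(12+e,0,c(212,467,210,432)),(24,-14,c(None,None,55,None)),(12+e,-14,c(None,None,None,366))]:
        P=np.array([wproj((x+rad*np.cos(k),y+rad*np.sin(k),z+dz),s) for k in a])
        for v,w in zip((P[:,0].min(),P[:,0].max(),P[:,1].min(),P[:,1].max()),ws):
            if w is not None:o.append(v-w)
    return o
f=least_squares(model,[p[0],p[1],.5,p[2]+5],diff_step=1e-4); print(f.x,(R.T@(np.array([f.x[0],f.x[1],f.x[3]])-p)).round(2),np.round(f.fun,1))
for dz in (-2,0,2,4,6):
    f=least_squares(lambda q:model(q,p[2]+dz),[p[0],p[1],.5],diff_step=1e-4); print(dz,f.x.round(2),(R.T@(np.array([f.x[0],f.x[1],p[2]+dz])-p)).round(2),np.round(f.fun,1))
E
```

```text
[497.81697919  -9.2499644    0.66377674 205.20120035] [-3.29  0.44 -0.79] [-0.5  0.4  1.2 -0.5  0.   0.1  0.4  0.1 -0.8 -0.5]
-2 [496.43  -9.57   0.59] [-4.72  0.45  2.  ] [ 0.2 -0.3  1.6 -1.3  0.7 -0.6  0.7 -0.7  0.  -1. ]
0 [497.43  -9.34   0.64] [-3.69  0.45 -0.  ] [-0.3  0.2  1.3 -0.8  0.2 -0.1  0.5 -0.1 -0.5 -0.7]
2 [498.42  -9.11   0.7 ] [-2.67  0.44 -2.  ] [-0.8  0.7  1.  -0.2 -0.2  0.4  0.2  0.4 -1.1 -0.3]
4 [499.42  -8.88   0.75] [-1.65  0.44 -4.  ] [-1.4  1.3  0.6  0.4 -0.7  0.8 -0.   1.  -1.7  0. ]
6 [500.41  -8.65   0.8 ] [-0.62  0.44 -6.  ] [-2.   1.9  0.3  1.1 -1.2  1.3 -0.2  1.6 -2.2  0.4]
```

>>> arm_command:
  series:
    - [0.3,2.4,0,0,0]
    - [0.3,4.7,0,0.5,0]
    - [0.3,4.75,-0.05,1.5,0]
    - [0.3,4.75,-0.05,2.2,0]
    - [0.3,4.75,-0.05,2.2,0]

```text
t: 6.08
position: [546.6, 1.1, 181.8]
ee_rot: [0.0, 0.994, 0.11, -0.0]
ft_force: [0.3, -0.0, -2.0]
opening: 0.52
```

```bash
cat >> h.py <<'E'
def look(tag):
    im,s=snap("wrist",tag); print(np.round(s["position"],1),np.round(s["ft_force"],2),np.round(s["opening"],3),s["t"])
    cv2.imwrite(f"pics/{tag}c.png",cv2.resize(im[210:330,210:350],None,fx=5,fy=5,interpolation=cv2.INTER_CUBIC)); return im,s
E
python3 -c "
from h import *
look('w6')"
```

```text
[546.6   1.1 181.8] [ 0.31 -0.03 -1.98] 0.52 6.075
```

View pics/w6c.png

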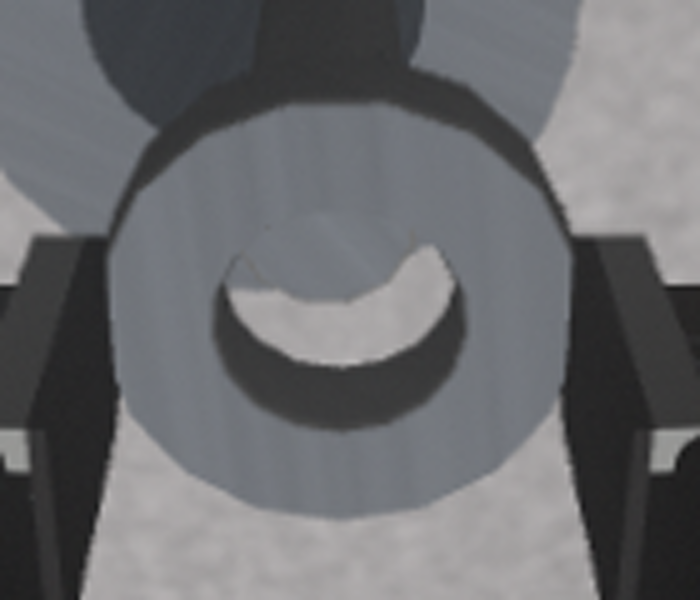

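```bash
python3 - <<'E'
from h import *
s=json.load(open("pics/w6.json")); p=np.array(s["position"]); R=Rq(s["ee_rot"])
for tx,tz in ((-3.3,.8),(-2.1,3),(-.7,5.6)):
    for zs in (156,160,164):
        c=p+R@np.array([tx,.44,-tz])
        a=np.linspace(0,6.28,121)
        def low(dx): 
            q=c+R@np.array([dx,0,0]); return max(wproj((q[0]+10.4*np.cos(k),q[1]+10.4*np.sin(k),zs),s)[1] for k in a)
        f=least_squares(lambda d:low(d[0])-270.4,[0.],diff_step=1e-3)
        print(tx,tz,zs,"concentric row",round(low(0),1),"spindle dx rel ring",f.x.round(2), "gap",(c[2]-14-zs).round(1))
im=cv2.imread("pics/w5.png"); cv2.imwrite("pics/w5p.png",cv2.resize(im[40:140,20:210],None,fx=4,fy=4,interpolation=cv2.INTER_CUBIC))
E
```

```text
-3.3 0.8 156 concentric row 268.3 spindle dx rel ring [-1.43] gap 12.6
-3.3 0.8 160 concentric row 271.6 spindle dx rel ring [0.77] gap 8.6
-3.3 0.8 164 concentric row 275.0 spindle dx rel ring [2.97] gap 4.6
-2.1 3 156 concentric row 266.5 spindle dx rel ring [-2.63] gap 14.8
-2.1 3 160 concentric row 269.7 spindle dx rel ring [-0.43] gap 10.8
-2.1 3 164 concentric row 273.2 spindle dx rel ring [1.77] gap 6.8
-0.7 5.6 156 concentric row 264.3 spindle dx rel ring [-4.03] gap 17.4
-0.7 5.6 160 concentric row 267.6 spindle dx rel ring [-1.83] gap 13.4
-0.7 5.6 164 concentric row 271.0 spindle dx rel ring [0.37] gap 9.4
```

View pics/w5p.png

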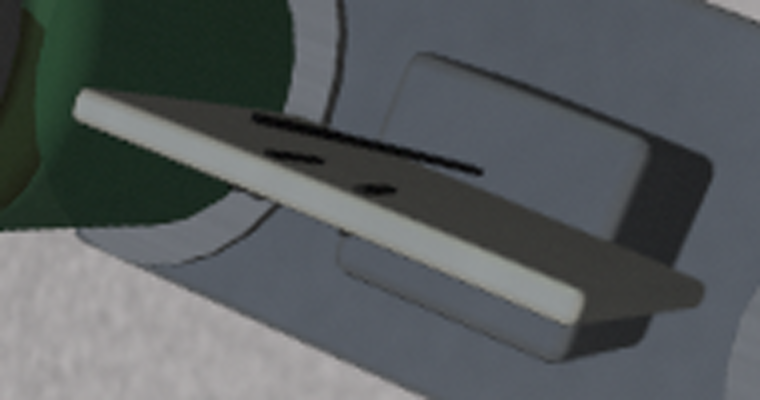

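>>> arm_command:
  series:
    - [0.3,0,-0.1,0.3,0]
    - [0.3,0,-0.1,0.6,0]
    - [0.3,0,-0.1,0.6,0]

```text
t: 6.5
position: [546.5, 2.2, 176.1]
ee_rot: [0.0, 0.994, 0.11, 0.0]
ft_force: [-0.2, 0.1, -1.8]
opening: 0.52
```

```bash
python3 -c "
from h import *
look('w7')"
```

```text
[546.5   2.2 176.1] [-0.18  0.13 -1.77] 0.52 6.5
```

View pics/w7c.png

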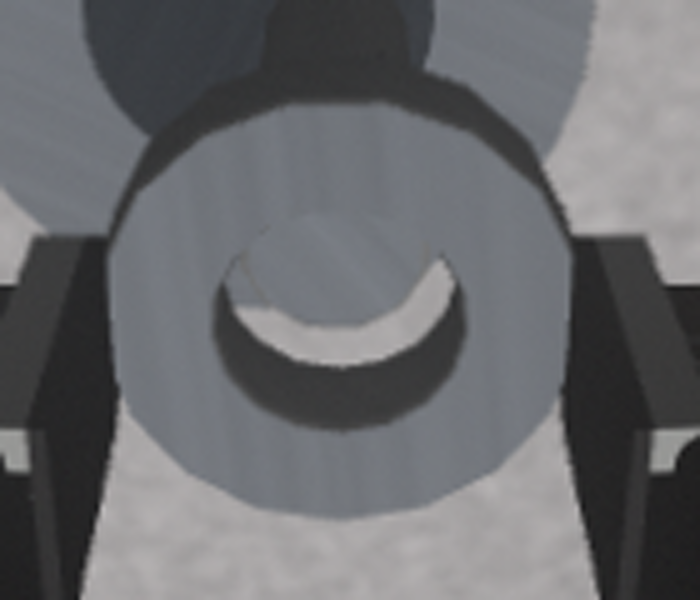

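>>> arm_command:
  series:
    - [0.3,0,-0.03,0.2,0]
    - [0.3,0,-0.03,0.4,0]
    - [0.3,0,-0.03,0.4,0]

```text
t: 6.92
position: [546.5, 2.5, 172.0]
ee_rot: [0.0, 0.994, 0.11, -0.0]
ft_force: [0.7, -0.2, -1.8]
opening: 0.523
```

```bash
python3 -c "
from h import *
look('w8')"
```

```text
[546.5   2.5 172. ] [ 0.66 -0.22 -1.78] 0.523 6.925
```

View pics/w8c.png

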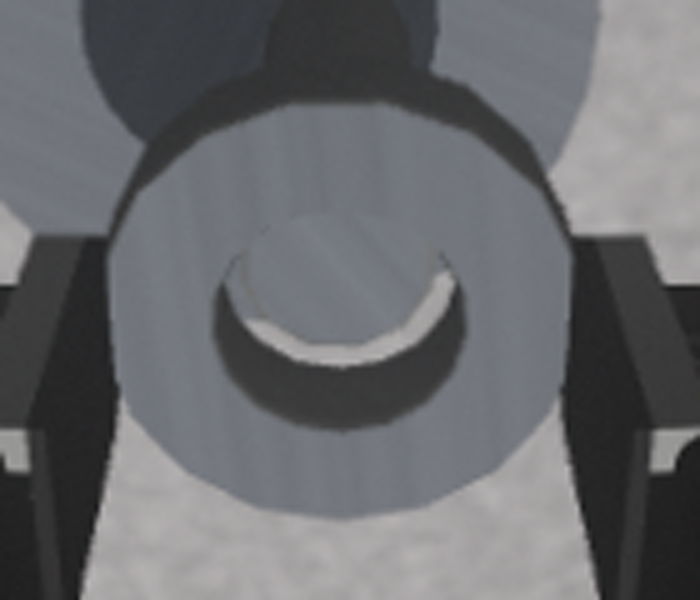

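>>> arm_command:
  series:
    - [0.3,0,-0.02,0.1,0]
    - [0.3,0,-0.02,0.25,0]
    - [0.3,0,-0.02,0.25,0]

```text
t: 7.35
position: [546.4, 2.7, 169.5]
ee_rot: [0.0, 0.994, 0.11, -0.0]
ft_force: [0.0, -0.2, -1.2]
opening: 0.524
```

```bash
python3 -c "
from h import *
look('w9')"
```

```text
[546.4   2.7 169.5] [ 0.01 -0.2  -1.24] 0.524 7.35
```

View pics/w9c.png

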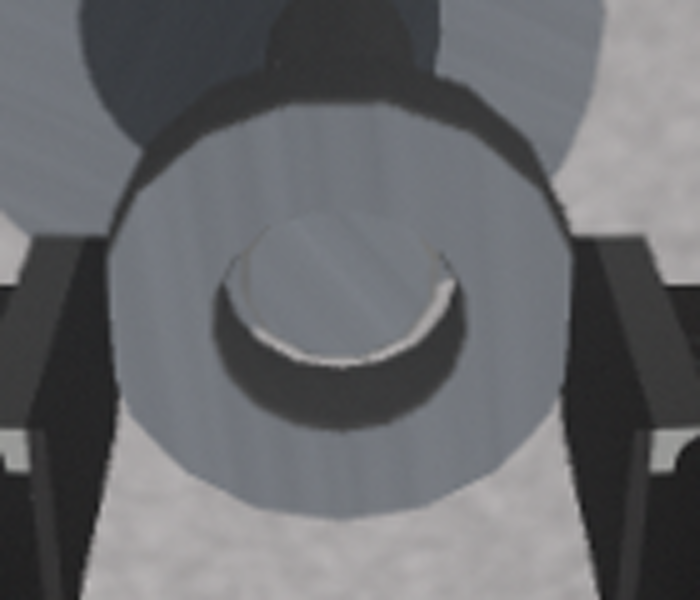

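>>> arm_command:
  series:
    - [0.3,-0.12,-0.02,0,0]
    - [0.3,-0.12,-0.02,0.1,0]
    - [0.3,-0.12,-0.02,0.15,0]
    - [0.3,-0.12,-0.02,0.15,0]

```text
t: 7.9
position: [545.2, 2.6, 168.0]
ee_rot: [0.0, 0.994, 0.11, -0.0]
ft_force: [0.6, -0.8, -2.0]
opening: 0.521
```

```bash
python3 -c "
from h import *
look('w10')"
```

```text
[545.2   2.6 168. ] [ 0.61 -0.78 -2.04] 0.521 7.9
```

View pics/w10c.png

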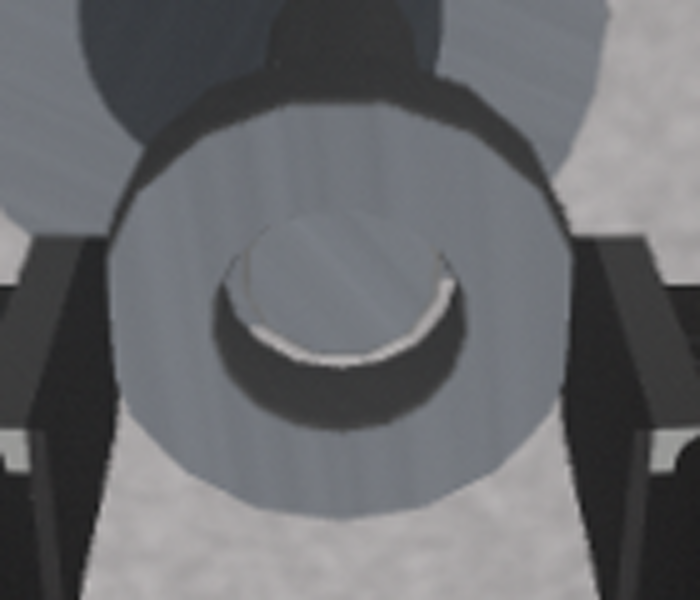

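>>> arm_command:
  series:
    - [0.3,-0.09,-0.02,-0.05,0]
    - [0.3,-0.09,-0.02,0.0,0]
    - [0.3,-0.09,-0.02,0.1,0]
    - [0.3,-0.09,-0.02,0.15,0]
    - [0.3,-0.09,-0.02,0.15,0]

```text
t: 8.57
position: [544.3, 2.6, 166.5]
ee_rot: [0.0, 0.994, 0.11, -0.0]
ft_force: [-0.1, 0.2, -1.9]
opening: 0.522
```

```bash
python3 -c "
from h import *
look('w11')"
```

```text
[544.3   2.6 166.5] [-0.08  0.2  -1.91] 0.522 8.575
```

View pics/w11c.png

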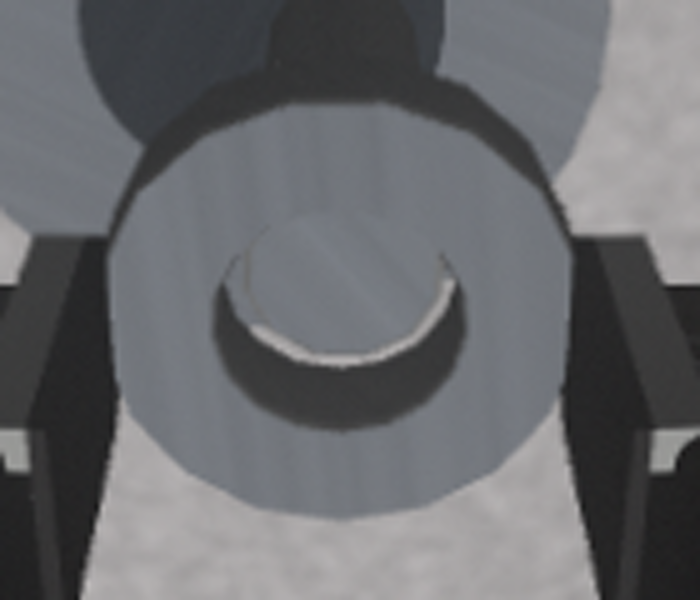

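>>> arm_command:
  series:
    - [0.3,-0.06,-0.02,0.05,0]
    - [0.3,-0.06,-0.02,0.15,0]
    - [0.3,-0.06,-0.02,0.2,0]
    - [0.3,-0.06,-0.02,0.2,0]

```text
t: 9.12
position: [543.7, 2.7, 164.5]
ee_rot: [0.0, 0.994, 0.11, -0.0]
ft_force: [0.2, 0.6, -0.9]
opening: 0.52
```

```bash
python3 -c "
from h import *
look('w12')"
```

```text
[543.7   2.7 164.5] [ 0.22  0.56 -0.95] 0.52 9.125
```

View pics/w12c.png

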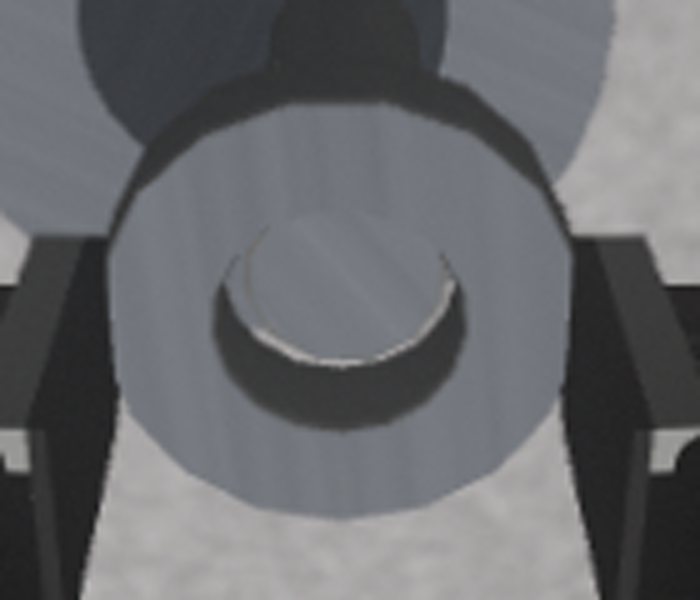

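>>> arm_command:
  series:
    - [0.3,-0.03,0,0.1,0]
    - [0.3,-0.03,0,0.2,0]
    - [0.3,-0.03,0,0.2,0]

```text
t: 9.55
position: [543.5, 2.6, 162.5]
ee_rot: [0.0, 0.994, 0.11, -0.0]
ft_force: [0.8, 0.0, -1.1]
opening: 0.519
```

```bash
python3 -c "
from h import *
look('w13')"
```

```text
[543.5   2.6 162.5] [ 0.84  0.02 -1.13] 0.519 9.55
```

View pics/w13c.png

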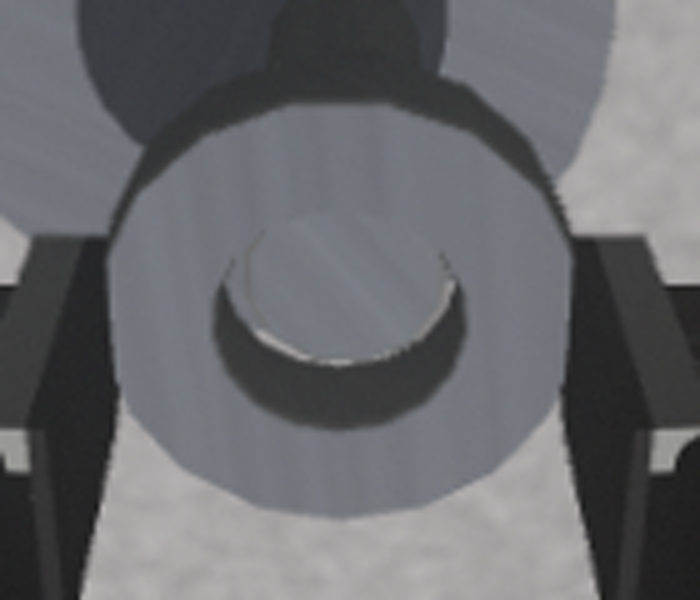

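```bash
python3 - <<'E'
from h import *
a=[cv2.resize(cv2.imread(f"pics/{n}.png")[90:290,0:140],None,fx=2.6,fy=2.6,interpolation=cv2.INTER_CUBIC) for n in ("w9","w13")]
cv2.imwrite("pics/p1.png",np.hstack(a))
E
```

```text
(no output)
```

View pics/p1.png

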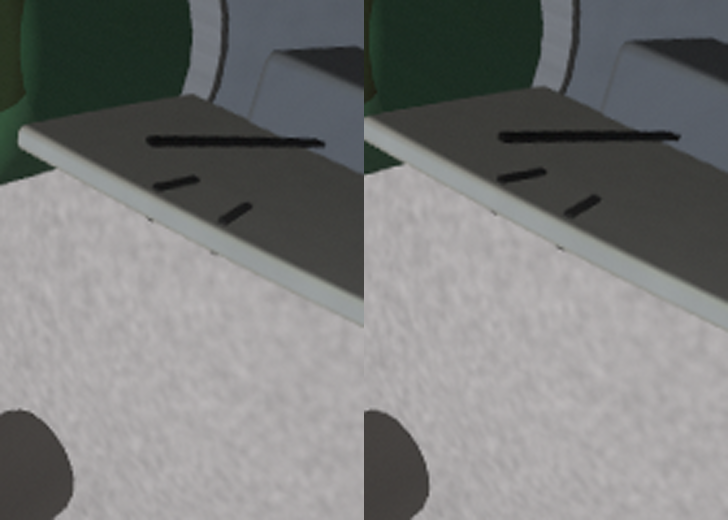

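```bash
cat >> h.py <<'E'
BY=np.array([.223,.975,0]);BY/=np.linalg.norm(BY);BX=np.array([BY[1],-BY[0],0]);BC=np.array([570.6,120.4,0])
def plate(u,v,s,xb=4.):
    o,d=wray(u,v,s); k=(xb-BX@(o-BC))/(BX@d); q=o+k*d-BC; return BY@q,q[2]
def pang(tip,base,s):
    a=plate(*tip,s);b=plate(*base,s); return -np.arctan2(a[0]-b[0],a[1]-b[1]),np.round(a,1),np.round(b,1)
E
python3 - <<'E'
from h import *
for n,o in (("w9",0),("w13",364)):
    s=json.load(open(f"pics/{n}.json")); P=lambda x,y:((x-o)/2.6,90+y/2.6)
    if o==0: print(pang(P(150,140),P(322,144),s)); print([plate(*P(*q),s) for q in ((157,187),(197,179),(221,221),(249,206))])
    else: print(pang(P(500,137),P(678,137),s)); print([plate(*P(*q),s) for q in ((501,179),(544,172),(568,214),(599,199))])
E
```

```text
(np.float64(-0.40325775299423394), array([ 26.2, 145.6]), array([ 3.6, 92.7]))
[(np.float64(7.321736641343721), np.float64(166.45880831411745)), (np.float64(5.499379997674336), np.float64(153.54153681643538)), (np.float64(-10.446602238493917), np.float64(166.9668599450583)), (np.float64(-9.516610616951683), np.float64(154.1081406604611))]
(np.float64(-0.348756008089242), array([ 23.5, 147.6]), array([ 3.3, 92. ]))
[(np.float64(7.440479437400316), np.float64(166.47020222675295)), (np.float64(5.224446810278258), np.float64(153.8164964279229)), (np.float64(-10.529239966804393), np.float64(166.61744179569243)), (np.float64(-9.752651993008357), np.float64(153.60233710317834))]
```

>>> arm_command:
  series:
    - [0.3,0.1,0,0,0]
    - [0.3,0.1,0,0.1,0]
    - [0.3,0.1,0,0.2,0]
    - [0.3,0.1,0,0.2,0]

```text
t: 10.1
position: [544.3, 2.8, 160.4]
ee_rot: [0.0, 0.994, 0.11, -0.0]
ft_force: [0.6, -0.5, -1.8]
opening: 0.523
```

```bash
cat >> h.py <<'E'
def look2(tag):
    im,s=snap("wrist",tag); print(np.round(s["position"],1),np.round(s["ft_force"],2),np.round(s["opening"],3),s["t"])
    a=cv2.resize(im[210:330,210:350],None,fx=3,fy=3,interpolation=cv2.INTER_CUBIC)
    b=cv2.resize(im[90:210,0:140],None,fx=3,fy=3,interpolation=cv2.INTER_CUBIC)
    cv2.imwrite(f"pics/{tag}c.png",np.hstack([a,b])); return im,s
def PP(x,y): return ((x-420)/3,90+y/3)
E
python3 -c "
from h import *
look2('w14')"
```

```text
[544.3   2.8 160.4] [ 0.59 -0.53 -1.77] 0.523 10.1
```

View pics/w14c.png

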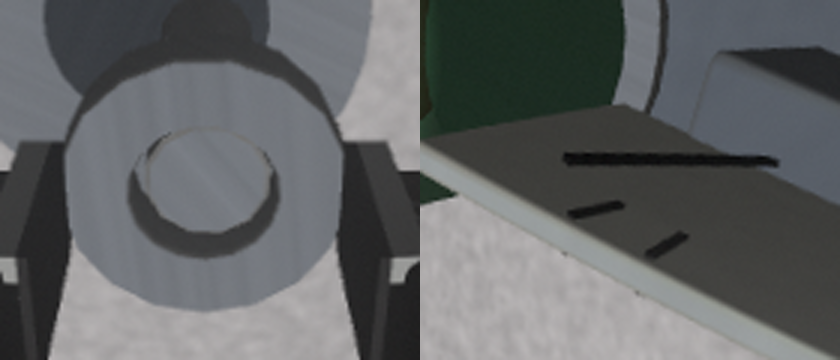

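>>> arm_command:
  series:
    - [0.3,0,0.05,0.1,0]
    - [0.3,0,0.05,0.5,0]
    - [0.3,0,0.05,1,0]
    - [0.3,0,0.05,1,0]

```text
t: 10.65
position: [544.2, 2.4, 149.9]
ee_rot: [0.0, 0.994, 0.11, -0.001]
ft_force: [-0.8, 0.6, -1.1]
opening: 0.522
```

```bash
python3 -c "
from h import *
look2('w15')"
```

```text
[544.2   2.4 149.9] [-0.77  0.61 -1.1 ] 0.522 10.65
```

View pics/w15c.png

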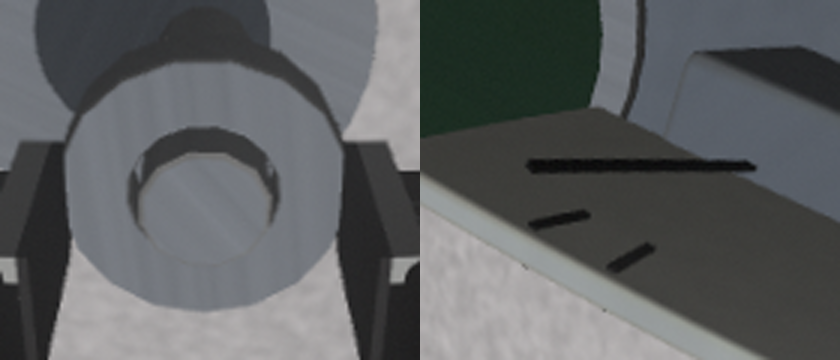

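>>> arm_command:
  series:
    - [0.3,0,0,0.6,0]
    - [0.3,0,0,1.2,0]
    - [0.3,0,0,1.8,0]
    - [0.3,0,0,2.4,0]
    - [0.3,0,0,2.4,0]

```text
t: 11.32
position: [544.1, 2.4, 125.7]
ee_rot: [0.0, 0.994, 0.11, -0.001]
ft_force: [0.4, -0.6, -0.8]
opening: 0.522
```

```bash
python3 -c "
from h import *
look2('w16')"
```

```text
[544.1   2.4 125.7] [ 0.43 -0.58 -0.79] 0.522 11.325
```

View pics/w16c.png

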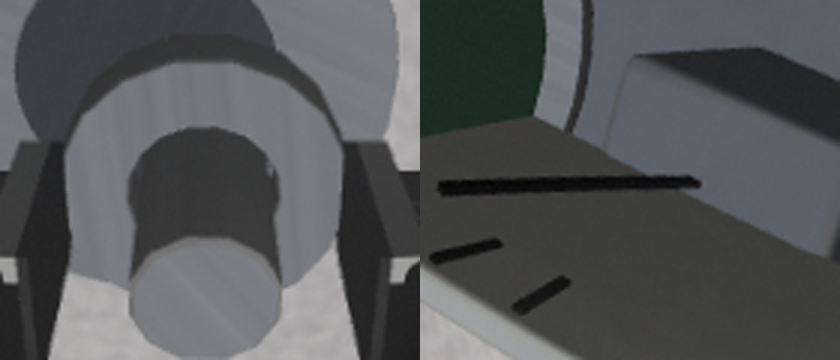

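```bash
python3 - <<'E'
from h import *
def g(n,t,b):
    s=json.load(open(f"pics/{n}.json")); print(n,pang(PP(*t),PP(*b),s))
g("w14",(565,158),(776,162)); g("w15",(530,165),(753,167)); g("w16",(443,188),(697,182))
s=json.load(open("pics/w16.json"))
print([plate(*PP(*q),s) for q in ((435,258),(499,244),(516,308),(567,282))])
E
```

```text
w14 (np.float64(-0.3940598279126801), array([ 26.3, 146.2]), array([ 3.9, 92.3]))
w15 (np.float64(-0.39515362021503875), array([ 26.4, 146.2]), array([ 4. , 92.5]))
w16 (np.float64(-0.38192251287407797), array([ 25.9, 146.3]), array([ 4.3, 92.5]))
[(np.float64(7.424996297372823), np.float64(165.52850198952086)), (np.float64(5.248021751836663), np.float64(152.9250423229514)), (np.float64(-10.212787096865627), np.float64(165.7724894377705)), (np.float64(-9.51133324737976), np.float64(152.82865044146737))]
```

>>> arm_command:
  series:
    - [0.3,0,0,0.6,0]
    - [0.3,0,0,1.2,0]
    - [0.3,0,0,1.7,0]
    - [0.3,0,0,2.0,0]
    - [0.3,0,0,2.0,0]

```text
t: 12.0
position: [544.1, 2.3, 105.8]
ee_rot: [0.0, 0.994, 0.11, -0.001]
ft_force: [0.5, 0.6, -1.8]
opening: 0.516
```

```bash
python3 -c "
from h import *
look2('w17')"
```

```text
[544.1   2.3 105.8] [ 0.51  0.61 -1.77] 0.516 12.0
```

View pics/w17.png

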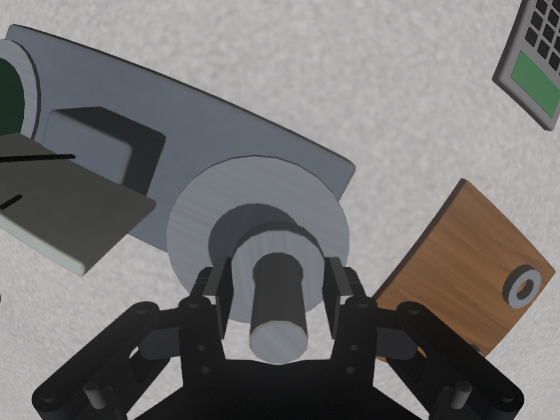

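>>> arm_command:
  series:
    - [0.3,0,0,0.2,0]
    - [0.3,0,0,0.4,0]
    - [0.3,0,0,0.6,0]
    - [0.3,0,0,0.6,0]
    - [0.3,0,0,0.6,0]

```text
t: 12.68
position: [544.2, 2.4, 100.0]
ee_rot: [0.0, 0.994, 0.11, -0.001]
ft_force: [-0.2, -0.4, -1.1]
opening: 0.521
```

```bash
cat >> h.py <<'E'
def look3(tag):
    im,s=snap("wrist",tag); print(np.round(s["position"],1),np.round(s["ft_force"],2),np.round(s["opening"],3),s["t"])
    cv2.imwrite(f"pics/{tag}c.png",np.hstack([cv2.resize(im[100:290,0:170],None,fx=2.5,fy=2.5,interpolation=cv2.INTER_CUBIC),cv2.resize(im[140:330,200:350],None,fx=2.5,fy=2.5,interpolation=cv2.INTER_CUBIC)])); return im,s
def P3(x,y): return (x/2.5,100+y/2.5)
E
python3 -c "
from h import *
look3('w18')"
```

```text
[544.2   2.4 100. ] [-0.18 -0.39 -1.14] 0.521 12.675
```

View pics/w18c.png

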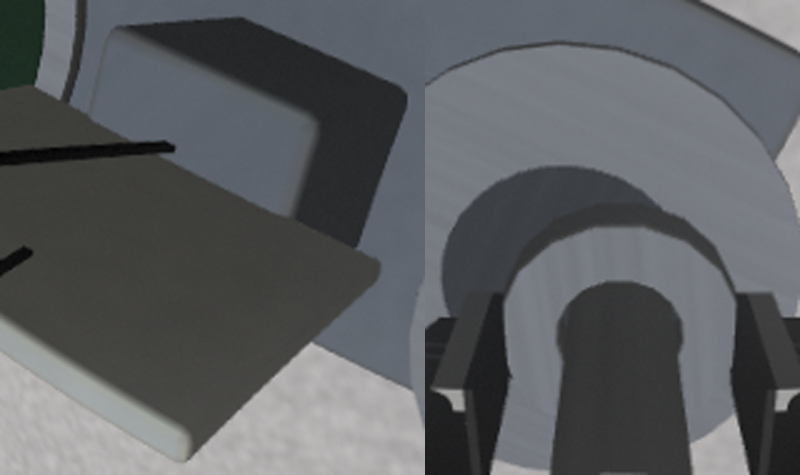

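```bash
python3 - <<'E'
from h import *
def g(n,t,b):
    s=json.load(open(f"pics/{n}.json")); print(n,pang(t,b,s))
g("w17",(0,159),(73,157)); g("w18",P3(0,159),P3(172,148))
E
```

```text
w17 (np.float64(-0.414024968752804), array([ 22.2, 135.4]), array([ 4.1, 94.2]))
w18 (np.float64(-0.3602813932796574), array([ 18.4, 133.1]), array([ 3.5, 93.5]))
```

>>> arm_command:
  series:
    - [0.3,0,0,0.15,0]
    - [0.3,0,0,0.3,0]
    - [0.3,0,0,0.4,0]
    - [0.3,0,0,0.4,0]
    - [0.3,0,0,0.4,0]

```text
t: 13.35
position: [544.3, 2.4, 96.1]
ee_rot: [0.0, 0.994, 0.11, -0.001]
ft_force: [0.4, -0.3, -0.5]
opening: 0.52
```

```bash
python3 -c "
from h import *
look3('w19')"
```

```text
[544.3   2.4  96.1] [ 0.43 -0.31 -0.46] 0.52 13.35
```

View pics/w19c.png

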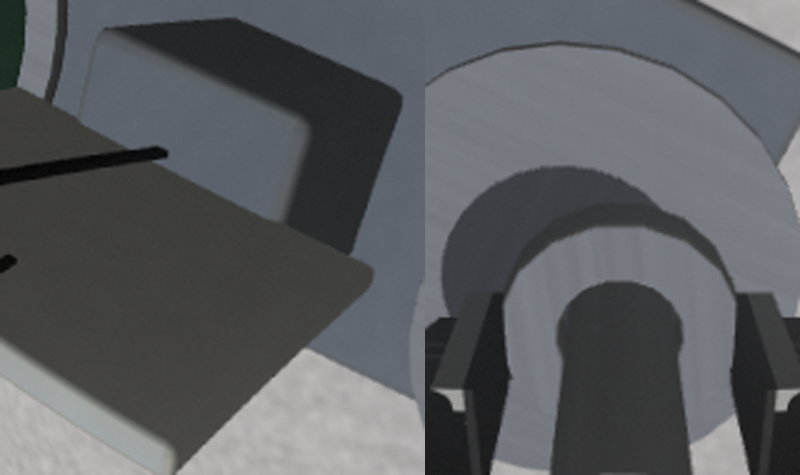

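>>> arm_command:
  series:
    - [0.55,0,0,0.05,0]
    - [0.62,0,0,0.05,0]
    - [0.72,0,0,0.05,0]
    - [0.72,0,0,0.05,0]

```text
t: 13.9
position: [544.3, 2.4, 95.6]
ee_rot: [0.0, 0.994, 0.11, -0.001]
ft_force: [0.2, 0.8, 0.6]
opening: 0.722
```

```bash
python3 -c "
from h import *
s=json.load(open('pics/w19.json'));print(pang(P3(0,180),P3(165,153),s))
look3('w20')"
```

```text
(np.float64(-0.21753698841871066), array([ 12., 135.]), array([ 2.8, 93.3]))
[544.3   2.4  95.6] [0.24 0.8  0.6 ] 0.722 13.9
```

View pics/w20c.png

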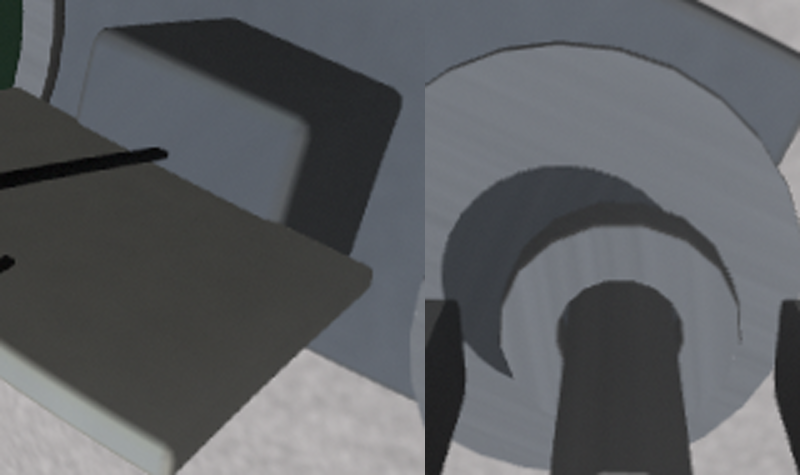

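>>> arm_command:
  series:
    - [0.72,0,0,-3,0]
    - [0.72,0,0,-7.5,0]
    - [0.72,0,0,-10,0]
    - [0.72,-4,3,-10,0]
    - [1,-8,7,-9,0]
    - [1,-11,11,-5,0]
    - [1,-12,12.25,-1,0]
    - [1,-12,12.25,2.6,0]

```text
t: 14.95
position: [453.1, -145.0, 68.7]
ee_rot: [0.001, 0.994, 0.108, -0.001]
ft_force: [1.1, 0.9, 0.2]
opening: 1.001
```

```bash
python3 - <<'E'
from h import *
s=read_state(); print(s["position"],todelta((454.2,-143.4,69.4),s))
E
```

```text
[ 453.10258211 -144.99077823   68.73388442] [ 0.14139095 -0.131585   -0.06693356]
```

>>> arm_command:
  series:
    - [1,0.14,-0.13,-0.07,0]
    - [1,0.14,-0.13,-0.07,0]

```text
t: 15.2
position: [454.8, -143.2, 70.5]
ee_rot: [0.001, 0.994, 0.109, -0.0]
ft_force: [0.7, -0.7, -0.4]
opening: 1.001
```

```bash
python3 - <<'E'
from h import *
im0=cv2.imread("pics/w2.png"); s0=json.load(open("pics/w2.json"))
im,s=snap("wrist","w21"); print(s["position"],s["ee_rot"],s["t"])
out=[]
for I,S,n in ((im0,s0,"a"),(im,s,"b")):
    e,ax=ringfind(I,276,230,48); X=w2plane(*e,S,22); d=todelta((X[0],X[1],X[2]),S); print(e,ax,X.round(1),d.round(3)); out.append(d)
g=todelta((543.75,-178.9,20.4),s0); print("grasp rel in w2",g,"now",g+out[1]-out[0])
cv2.imwrite("pics/w21c.png",im[130:330,150:410])
E
```

```text
[454.8197482609416, -143.22200267243474, 70.48104869203308] [0.000737998254071433, 0.9940748906905532, 0.10869475315563665, -0.00013301720490268656] 15.2
(275.5537338256836, 227.67729568481445) (74.77584838867188, 75.51649475097656) [ 543.8 -178.    22. ] [ 0.335 -0.101  4.742]
(274.2585639953613, 229.5383758544922) (74.10169219970703, 74.9237060546875) [ 456.1 -141.1   22. ] [ 0.168 -0.183  4.848]
grasp rel in w2 [ 0.31159973 -0.01498108  4.90191107] now [ 0.14467441 -0.09723372  5.00770466]
```

View pics/w21c.png

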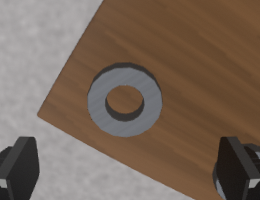

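>>> arm_command:
  series:
    - [1,0.14,-0.1,2.5,0]
    - [1,0.14,-0.1,4.5,0]
    - [0.7,0.14,-0.1,5.1,0]
    - [0.7,0.14,-0.1,5.1,0]
    - [0.3,0.14,-0.1,5.1,0]
    - [0.3,0.14,-0.1,5.1,0]
    - [0.3,0.14,-0.1,5.1,0]
  force: 40

```text
t: 16.12
position: [456.8, -142.2, 21.2]
ee_rot: [0.001, 0.994, 0.109, 0.001]
ft_force: [-2.9, 3.1, 18.5]
opening: 0.522
```

>>> arm_command:
  series:
    - [0.3,0,0,0,0]
    - [0.3,0,0,-0.4,0]
    - [0.3,0,0,-1.0,0]
    - [0.3,0,0,-1.0,0]

```text
t: 16.62
position: [457.1, -142.3, 31.8]
ee_rot: [0.001, 0.994, 0.109, 0.002]
ft_force: [-0.1, -0.6, -0.9]
opening: 0.523
```

```bash
python3 -c "
from h import *
look('w22')"
```

```text
[ 457.1 -142.3   31.8] [-0.07 -0.64 -0.86] 0.523 16.625
```

View pics/w22c.png

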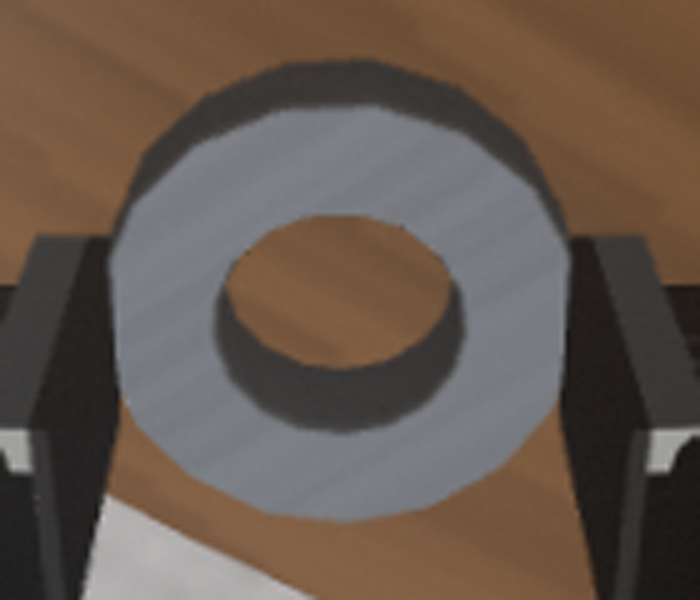

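>>> arm_command:
  series:
    - [0.3,0,0,-5,0]
    - [0.3,0,0,-10,0]
    - [0.3,2,-2,-14.8,0]
    - [0.3,5,-5,-14.8,0]
    - [0.3,8.5,-9,-14.8,0]
    - [0.3,11.6,-12.2,-14.8,0]
    - [0.3,11.66,-12.23,-14.8,0]
    - [0.3,11.66,-12.23,-14.8,0]

```text
t: 17.68
position: [543.5, 2.3, 179.0]
ee_rot: [0.001, 0.994, 0.109, 0.001]
ft_force: [0.3, 0.0, -2.0]
opening: 0.517
```

```bash
python3 - <<'E'
from h import *
look2('w23'); s=read_state(); print(todelta((544.4,2.4,170),s))
E
```

```text
[543.5   2.3 179. ] [ 0.33  0.   -2.03] 0.517 17.675
[ 0.0975561  -0.03851904  0.9194927 ]
```

View pics/w23c.png

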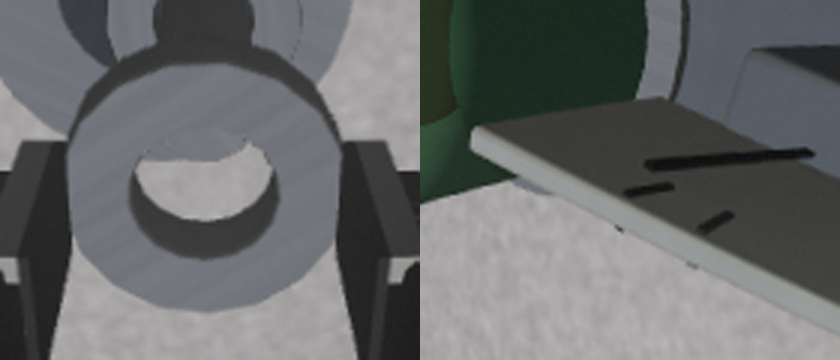

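>>> arm_command:
  series:
    - [0.3,0.1,-0.03,0.5,0]
    - [0.3,0.1,-0.03,1.0,0]
    - [0.3,0.1,-0.03,1.1,0]
    - [0.3,0.1,-0.03,1.1,0]

```text
t: 18.23
position: [544.4, 2.2, 168.1]
ee_rot: [0.001, 0.994, 0.108, 0.001]
ft_force: [0.1, -0.2, -1.8]
opening: 0.513
```

```bash
python3 - <<'E'
from h import *
s=json.load(open('pics/w23.json')); print(pang(PP(648,165),PP(812,152),s))
look2('w24'); s=read_state(); print(todelta((544.4,2.4,162),s))
E
```

```text
(np.float64(-0.20434648829335703), array([ 14.9, 149.4]), array([ 2.8, 91.2]))
[544.4   2.2 168.1] [ 0.13 -0.19 -1.81] 0.513 18.225
[-0.00335594 -0.01344302  0.61970287]
```

View pics/w24c.png

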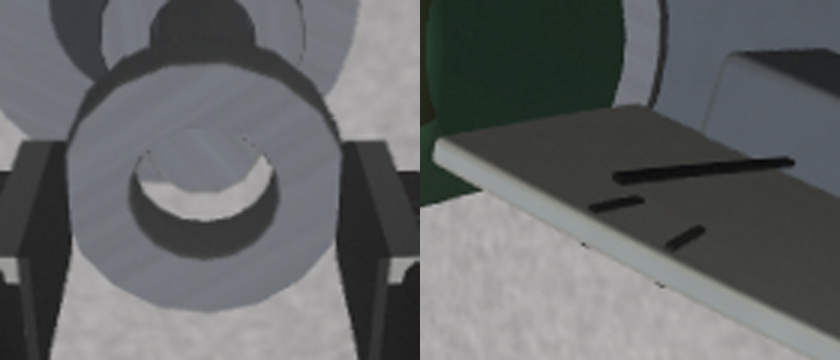

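>>> arm_command:
  series:
    - [0.3,0,0,0.3,0]
    - [0.3,0,0,0.6,0]
    - [0.3,0,0,0.9,0]
    - [0.3,0,0,0.9,0]

```text
t: 18.77
position: [544.4, 2.3, 158.9]
ee_rot: [0.001, 0.994, 0.108, 0.001]
ft_force: [0.8, 0.0, -1.6]
opening: 0.518
```

```bash
python3 - <<'E'
from h import *
look2('w25')
E
```

```text
[544.4   2.3 158.9] [ 0.83  0.05 -1.64] 0.518 18.775
```

View pics/w25c.png

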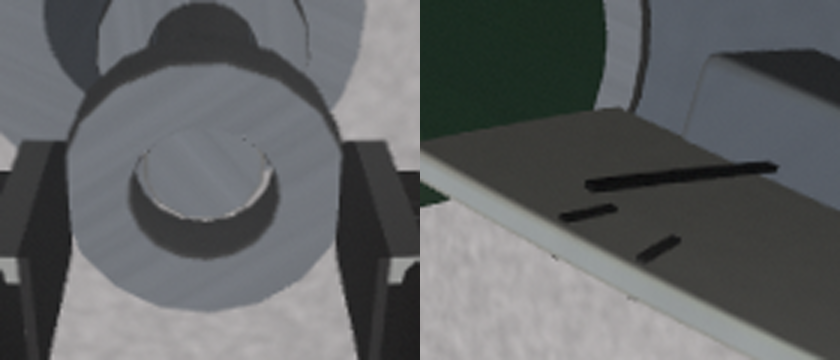

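>>> arm_command:
  series:
    - [0.3,0.02,0,0.2,0]
    - [0.3,0.02,0,0.5,0]
    - [0.3,0.02,0,0.5,0]

```text
t: 19.2
position: [544.5, 2.3, 153.8]
ee_rot: [0.001, 0.994, 0.108, 0.001]
ft_force: [-0.1, 0.1, -1.7]
opening: 0.515
```

```bash
python3 - <<'E'
from h import *
s=json.load(open('pics/w25.json')); print(pang(PP(590,185),PP(776,168),s))
look2('w26')
E
```

```text
(np.float64(-0.22542497293976693), array([ 14.9, 149.2]), array([ 2. , 92.6]))
[544.5   2.3 153.8] [-0.05  0.12 -1.68] 0.515 19.2
```

View pics/w26c.png

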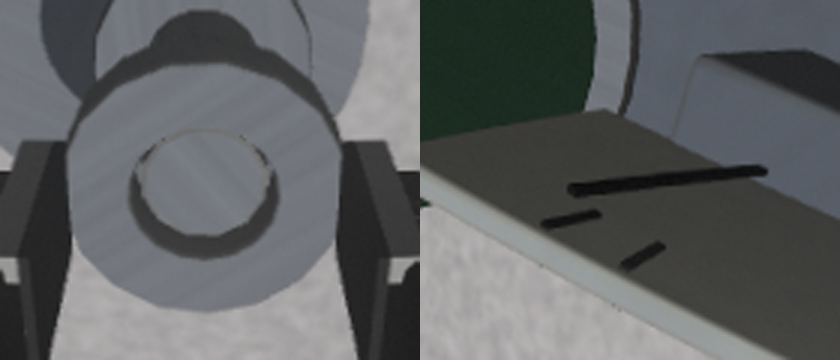

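>>> arm_command:
  series:
    - [0.3,0,0,0.5,0]
    - [0.3,0,0,1.1,0]
    - [0.3,0,0,1.7,0]
    - [0.3,0,0,2.2,0]
    - [0.3,0,0,2.2,0]

```text
t: 19.88
position: [544.5, 2.2, 131.6]
ee_rot: [0.001, 0.994, 0.108, 0.001]
ft_force: [0.2, -0.3, -1.7]
opening: 0.516
```

```bash
python3 - <<'E'
from h import *
look2('w27')
E
```

```text
[544.5   2.2 131.6] [ 0.24 -0.33 -1.67] 0.516 19.875
```

View pics/w27c.png

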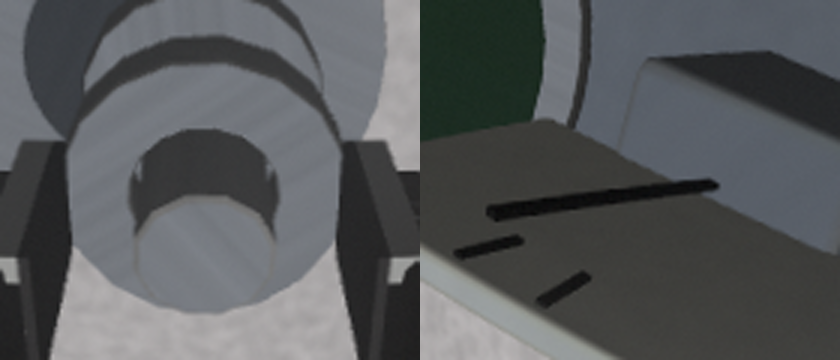

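>>> arm_command:
  series:
    - [0.3,0,0,0.6,0]
    - [0.3,0,0,1.2,0]
    - [0.3,0,0,1.7,0]
    - [0.3,0,0,2.0,0]
    - [0.3,0,0,2.3,0]
    - [0.3,0,0,2.3,0]
    - [0.3,0,0,2.3,0]

```text
t: 20.8
position: [544.7, 2.2, 108.9]
ee_rot: [0.001, 0.994, 0.108, 0.001]
ft_force: [0.0, -0.2, -1.4]
opening: 0.519
```

```bash
python3 - <<'E'
from h import *
look3('w28')
E
```

```text
[544.7   2.2 108.9] [ 0.03 -0.2  -1.4 ] 0.519 20.8
```

View pics/w28c.png

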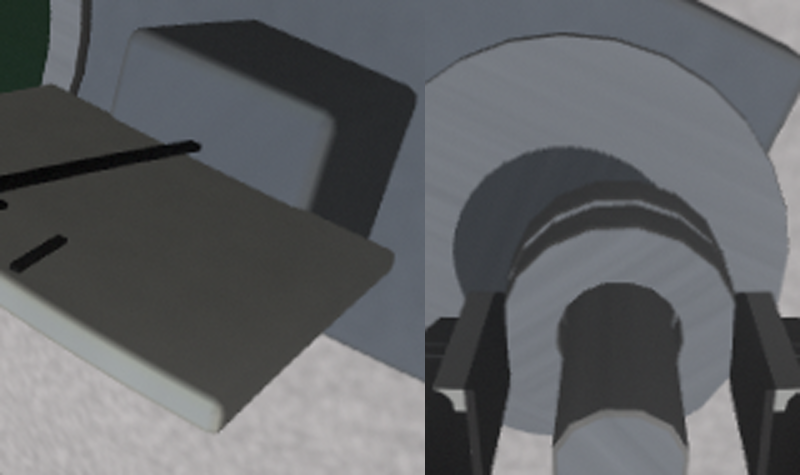

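>>> arm_command:
  series:
    - [0.3,0,0,0.15,0]
    - [0.3,0,0,0.3,0]
    - [0.3,0,0,0.4,0]
    - [0.3,0,0,0.4,0]
    - [0.3,0,0,0.4,0]

```text
t: 21.48
position: [544.7, 2.2, 105.0]
ee_rot: [0.001, 0.994, 0.108, 0.001]
ft_force: [-0.1, -0.1, -1.2]
opening: 0.513
```

```bash
python3 - <<'E'
from h import *
s=json.load(open('pics/w28.json')); print(pang(P3(0,183),P3(198,147),s))
look3('w29')
E
```

```text
(np.float64(-0.18448694761775192), array([ 12.1, 147.5]), array([ 2. , 93.4]))
[544.7   2.2 105. ] [-0.09 -0.14 -1.17] 0.513 21.475
```

View pics/w29c.png

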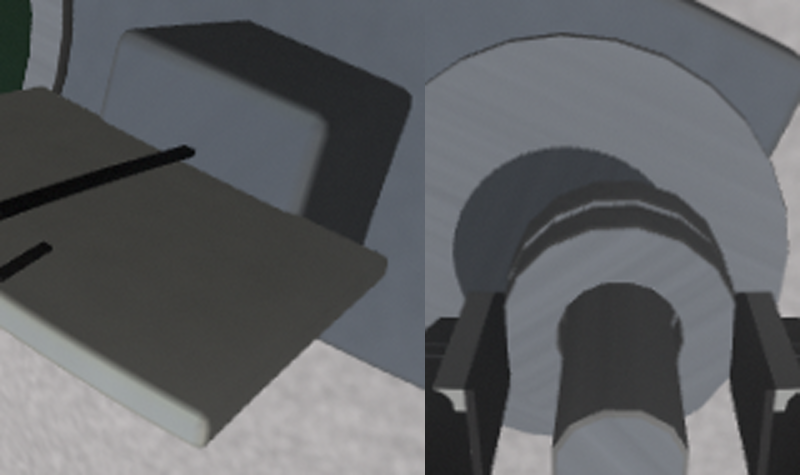

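>>> arm_command:
  series:
    - [0.3,0,0,0.1,0]
    - [0.3,0,0,0.15,0]
    - [0.3,0,0,0.15,0]
    - [0.55,0,0,0.15,0]
    - [0.62,0,0,0.15,0]
    - [0.72,0,0,0.15,0]
    - [0.72,0,0,0.15,0]
    - [0.72,0,0,0.15,0]

```text
t: 22.52
position: [544.7, 2.2, 103.5]
ee_rot: [0.001, 0.994, 0.108, 0.001]
ft_force: [-0.1, -0.9, -0.4]
opening: 0.722
```

```bash
python3 - <<'E'
from h import *
look3('w30')
E
```

```text
[544.7   2.2 103.5] [-0.11 -0.86 -0.43] 0.722 22.525
```

View pics/w30c.png

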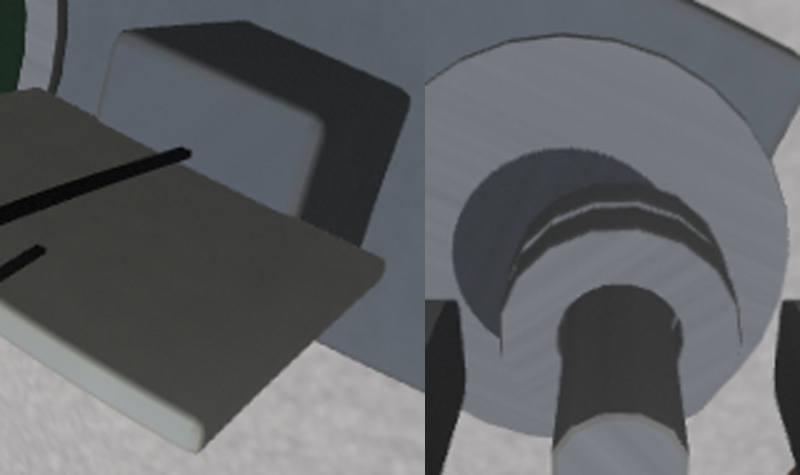

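Released cleanly. I'll retreat upwards and check the pointer against the marks.

>>> arm_command:
  series:
    - [0.72,0,0,-2.5,0]
    - [0.72,0,0,-6,0]
    - [0.72,0,0,-9.5,0]
    - [0.72,-2,1,-10,0]
    - [0.72,-4,2,-10,0]
    - [0.72,-4,2,-10,0]
    - [0.72,-4,2,-10,0]

```text
t: 23.45
position: [510.2, -25.3, 203.6]
ee_rot: [0.001, 0.994, 0.108, 0.001]
ft_force: [0.0, 0.4, 0.6]
opening: 0.714
```

```bash
python3 - <<'E'
from h import *
im,s=snap('wrist','w31'); print(s["position"],s["ft_force"],s["t"])
cv2.imwrite("pics/w31c.png",cv2.resize(im[20:200,0:350],None,fx=2.25,fy=2.25,interpolation=cv2.INTER_CUBIC))
snap('side','s31'); snap('top','t31')
E
```

```text
[510.20772883120134, -25.338528537355277, 203.5945129194845] [0.0454722627873224, 0.416548618671259, 0.6022494960334166] 23.45
```

View pics/w31c.png

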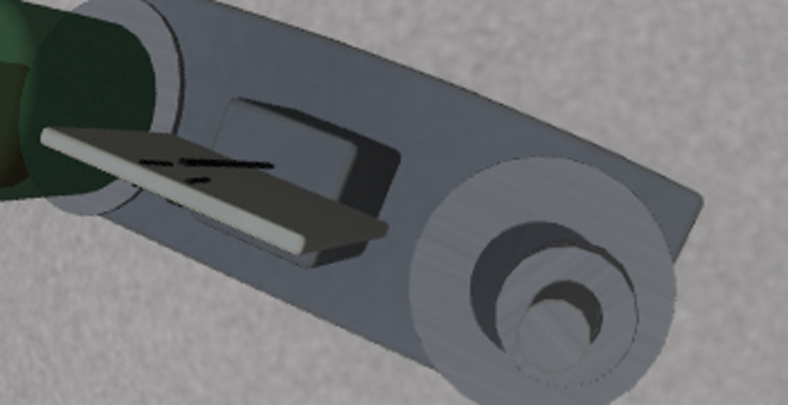

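View pics/s31.png

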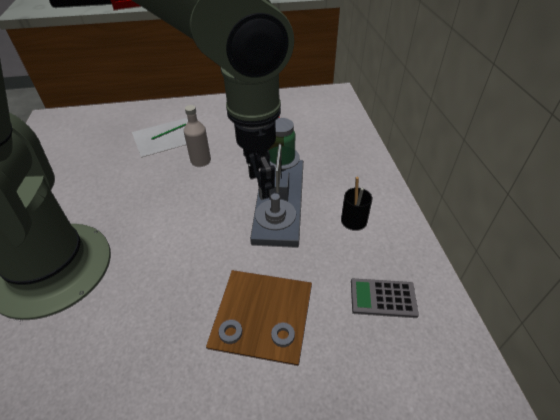

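```bash
python3 - <<'E'
from h import *
im=cv2.imread("pics/w31.png")
cv2.imwrite("pics/w31d.png",cv2.resize(im[75:115,50:130],None,fx=9,fy=9,interpolation=cv2.INTER_CUBIC))
E
```

```text
(no output)
```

View pics/w31d.png

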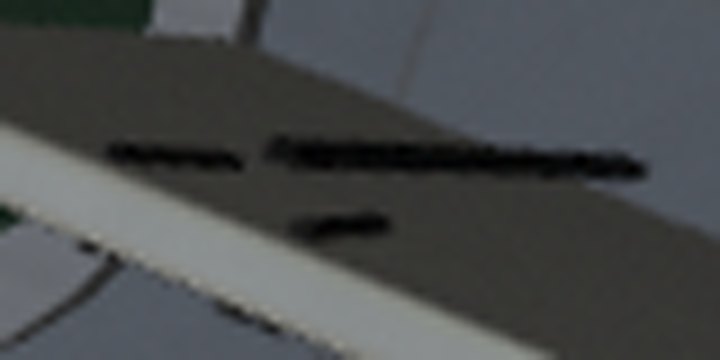

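```bash
python3 - <<'E'
from h import *
s=json.load(open('pics/w30.json')); print(pang(P3(0,215),P3(188,153),s), plate(*P3(0,277),s,3),plate(*P3(42,250),s,3))
s=json.load(open('pics/w31.json')); P=lambda x,y:(50+x/9,75+y/9)
for xb in (3,4,5,6):
  a=plate(*P(275,148),s,xb);b=plate(*P(640,168),s,xb);print(xb,-np.arctan2(a[0]-b[0],a[1]-b[1]),a,b)
  print([np.round(plate(*P(*q),s,3),1) for q in ((112,152),(238,162),(300,232),(385,222))])
E
```

```text
(np.float64(-0.03700164426382333), array([  3.3, 150.2]), array([ 1.2, 93.3])) (np.float64(-9.641933018964446), np.float64(162.4284244713931)) (np.float64(-8.184180692976081), np.float64(150.87791790228323))
3 -0.0487353322722563 (np.float64(8.705361497453755), np.float64(142.93812580540535)) (np.float64(5.762338212652937), np.float64(82.59806541920557))
[array([  7.3, 166.7]), array([  5. , 153.2]), array([-11.1, 166.8]), array([ -9.4, 152.7])]
4 -0.048735332272256876 (np.float64(5.414119076311874), np.float64(148.02139108514694)) (np.float64(2.5449296755691213), np.float64(89.19512810776206))
[array([  7.3, 166.7]), array([  5. , 153.2]), array([-11.1, 166.8]), array([ -9.4, 152.7])]
5 -0.048735332272256605 (np.float64(2.1228766551699962), np.float64(153.10465636488848)) (np.float64(-0.6724788615146405), np.float64(95.7921907963185))
[array([  7.3, 166.7]), array([  5. , 153.2]), array([-11.1, 166.8]), array([ -9.4, 152.7])]
6 -0.04873533227225722 (np.float64(-1.168365765971884), np.float64(158.18792164463008)) (np.float64(-3.8898873985984554), np.float64(102.38925348487498))
[array([  7.3, 166.7]), array([  5. , 153.2]), array([-11.1, 166.8]), array([ -9.4, 152.7])]
```

>>> arm_command:
  series:
    - [0.72,1.5,-1,0,0]
    - [0.72,3.5,-2.5,0.5,0]
    - [0.72,3.5,-2.5,0.5,0]
    - [0.72,3.5,-2.5,0.5,0]

```text
t: 24.1
position: [538.9, 7.0, 198.1]
ee_rot: [0.001, 0.994, 0.109, 0.001]
ft_force: [-0.5, -0.1, 0.3]
opening: 0.719
```

```bash
python3 - <<'E'
from h import *
im,s=snap('wrist','w32'); print(s["position"],s["t"])
cv2.imwrite("pics/w32c.png",cv2.resize(im[90:330,0:340],None,fx=2.3,fy=2.3,interpolation=cv2.INTER_CUBIC))
E
```

```text
[538.9453101599388, 7.022383807485693, 198.1459465243158] 24.1
```

View pics/w32c.png

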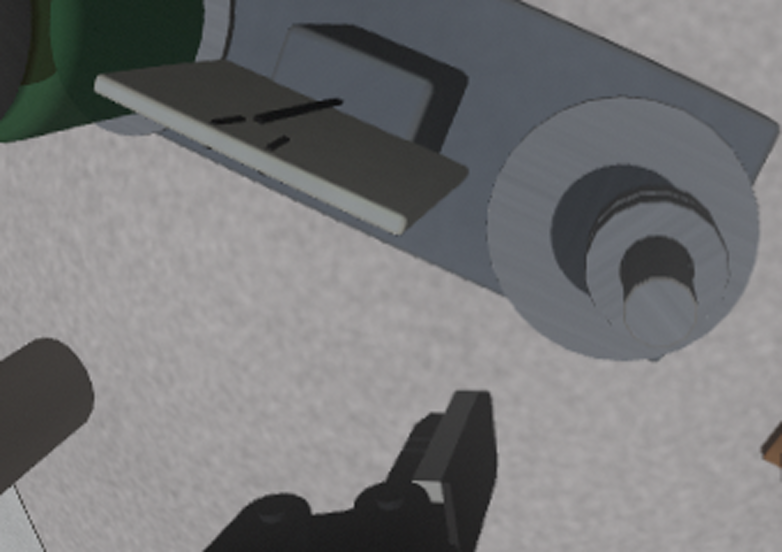

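>>> arm_command:
  series:
    - [0.72,-2,2,-2,0]
    - [0.72,-4,5,-4,0]
    - [0.72,-4,7,-4,0]
    - [0.72,-4,7,-4,0]

```text
t: 24.65
position: [514.7, -71.9, 238.8]
ee_rot: [0.002, 0.994, 0.107, 0.001]
ft_force: [0.5, 0.1, -0.8]
opening: 0.723
```

```bash
python3 - <<'E'
from h import *
im,s=snap('top','t33'); print(s["position"],s["t"],s["ft_force"])
cv2.imwrite("pics/t33c.png",cv2.resize(im[120:300,140:400],None,fx=3,fy=3,interpolation=cv2.INTER_CUBIC))
E
```

```text
[514.7262324028387, -71.94457851168343, 238.81401426200748] 24.65 [0.5035574099608952, 0.11538845994145652, -0.8432157387132181]
```

View pics/t33c.png

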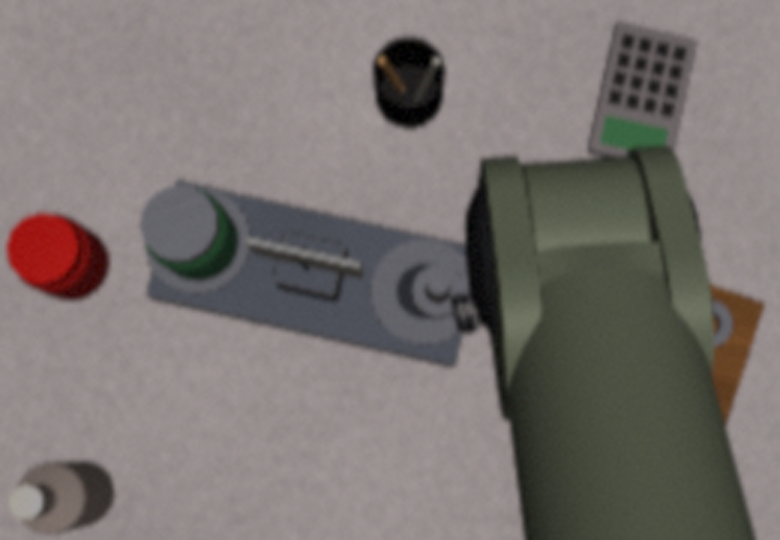

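The jar, bottle and pots are where they were, two rings are on the spindle, and the robot is clear. I'm handing in now.

```bash
python3 -c "
from cell import hand_in
print(hand_in())"
```

```text
the job is handed in; nothing more can be done
None
```

The jar balances against two rings. I threaded two of the steel rings over the spindle, each lowered by feel until it was fully seated and supported, and then released it. The other two stay on the board, and I handed in at about 24.7 s.

- **Pointer:** it read about -0.40, then -0.21, then -0.04 rad as the rings went on. The marks in the same pictures put a bias of about -0.03 rad on these readings. The last close picture shows the pointer at rest between the two marks. One earlier picture, at a grazing angle, could not show this clearly.
- **Contact with the balance:** while I was threading the first ring, its bore rubbed the spindle and pushed the pan down about 2 mm, roughly 0.5 N. I moved it sideways and it went down freely. The second ring went on without pushing.
- **Ring grip:** closing the gripper on each ring pressed it or the fingertips onto the board with up to about 18 N.
- **Everything else:** the last pictures showed the jar, bottle, pen pot and calculator where they started, with the gripper clear of everything.

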